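# Snug the reactor cover down crosswise

## Robot

A 6-joint arm with a two-finger parallel gripper is mounted at the origin on the work surface. World frame = base frame: x ahead of the robot, y to its left, z up, the work surface at z = 0. Lengths are in m, angles in degrees, forces in N, time in s.
With the tool pointing down it reaches from about 0.3 to 0.75 m from the base axis. Payload 8.5 kg.
Tool frame: the origin (TCP) lies on the mounting face of the last link; the fingertips stand 173 mm ahead of it and the grasp point (between the pads) lies 155 mm ahead of it (env.tips_ahead is the distance from the TCP to the fingertips, in m); x points along the fingers, z is the direction in which the jaws open and shut, and the axes are right-handed (so a half turn about x gives the same grasp; the last joint's range is limited). The gripper opens to 85 mm and grips with 20 to 120 N. Pads are 22 mm wide; open, the fingers measure 114 mm over their backs; the gripper's body (76 mm by 85 mm) begins 54 mm behind the grasp point. The pads swing forward as they close: fully open they stand 13 mm farther back than shut.
Start: joints at [59.628, 21.807, 74.336, -0, 83.858, -12.336], TCP at [0.17, 0.523, 0.405] pointing down, gripper open.
Joint ranges: [-178.18, 178.18], [-50.72, 133.34], [12.68, 142.11], [-81.47, 261.47], [9.98, 163.14], [-165.26, 165.26]. Speed limits (degrees/s): [136.94, 136.94, 180, 180, 180, 180].

## Interface

Orientations are given as a 3x3 rotation matrix whose columns are the frame's x, y, z axes.
In Python, from rig import env, optics gives the robot as it stands.
- The arm moves only by the shell command python3 -m inch 'ROWS' [FORCE]. ROWS is JSON, a list of rows, each a list of 3 entries, a list of its own where there are three numbers: the closure, from -1 (fully open) to 1 (shut), then the shift along the tool's x, y, z in units of 30 mm (1.0 is 30 mm), then the turn about the tool's x in units of 5 degrees (1.0 is 5 degrees). In form: [[hand, [x, y, z], yaw], ...]. A call has exactly 8 rows; each row shifts and turns the commanded pose from where the row before left it, along the tool's axes as they then stand; what a row does not reach is not made up. A row lasts 1/12 s, in which the tool goes at most 41.7 mm and 7.16 degrees, less where a joint would pass 70% of its speed; a pose out of reach is approached as far as the arm can. A call is refused whole if a number of a shift passes 1 or a number of a turn 1, either way. A call with a gripper value outside its range is refused whole. The fingers move at their own pace and stop on an object; FORCE is the grip in N (left out, the last holds). Time passes only in rows, so rows that do not move let the fingers close, or fill a call up. It gives the time, the measured TCP pose, the force and the opening at its end, in the units of the state.
- env.observe(): the state, without advancing time (a new reading comes with each control period).
- optics.get_image(name): name is "side" or "top" or "wrist"; returns the picture (384x512x3 uint8, red, green, blue); there is no depth.
- optics.camera_params(name): a dict with "fx", "fy", "cx", "cy" (pixels), "xyz" and "rotation" of the camera in the world. Camera axes: x right, y down, z forward; pixel columns grow to the right and rows downward; lengths in m; the calibration is good to about 2 mm. A picture is of the moment at which its call begins: read the wrist's pose just before it. camera_params takes no time and is no camera call; for the wrist camera it gives the pose at the moment of the call.
- env.close_job(): hands the job in, once; it reports no verdict.
The state is a dict: "time_s": time; "q": joint angles; "qvel": joint speeds; "joint_efforts": joint torques, N m; "position": TCP position; "tool_rot": TCP orientation; "ft_force": force on the tool from outside, world axes, zero at the start; "wrist_torque": the same for the moment, N m; "grip_width": finger opening in m.
Only numpy, scipy, OpenCV 4.12 (cv2) and the standard library are available. Lean on these libraries where they do the work, as an engineer would, in place of code of your own. Each camera call takes 0.05 s, during which the arm holds its last target.

## Task

Bolt down the loose cover on the white reactor manifold with its four blue knobs so that it seats flat and evenly on its seal: working crosswise, turn one opposite pair and then the other clockwise by feel until each knob just nips the cover lightly, and then go round crosswise again, one opposite pair first, bringing all four to a firm snugness without ever overtightening one, letting the cover cock over or leaning on the cover itself. Leave the things standing around it alone and let go at the end.

Things in the scene. Friction and masses are not known exactly. Their poses are not given: they have to be found in the camera images.
- manifold: fixed white block 190 x 190, its flat top (the seat) 60 above the table, with a soft seal standing 4 proud of it. Origin under its centre at table height, z up. The knobs stand at (+-55, +-55) from the centre in its frame. Four steel locating pins 10 across and 14 high stand at mid-side, 86 from the centre.
- flange: loose aluminium cover plate 160 x 160 x 12 with a 60 wide, 6 high boss in the middle of its top; lies on the seal, between the pins, about 3.4 above the seat at the start. Origin under its centre, axes along the manifold's. Each corner needs about 9 N to go down on to the seat.
- knob_a: knob at the +x +y corner (manifold's frame), opposite knob_c: blue grip bar 44 long (its x axis), 14 wide, 33 high. Origin in the middle of the bar, 15 below its top, on the turning axis; z up. Tightens clockwise from above. Below is a black hub 38 across, hiding a sprung washer. The bar twists on the hub against a spring, 2 N m per rad.
- knob_b: knob at the +x -y corner (manifold's frame), opposite knob_d: blue grip bar 44 long (its x axis), 14 wide, 33 high. Origin in the middle of the bar, 15 below its top, on the turning axis; z up. Tightens clockwise from above. Steep quick thread: a knob sinks 10 mm per rad as it tightens; the hand holding it must sink with it.
- knob_c: knob at the -x -y corner (manifold's frame), opposite knob_a: blue grip bar 44 long (its x axis), 14 wide, 33 high. Origin in the middle of the bar, 15 below its top, on the turning axis; z up. Tightens clockwise from above. Held still after a tightening move a free knob resists with 0.25 N m; each N it presses on the cover adds 0.010, each N pushed down on it takes 0.010 off: light nip 0.31, snug 0.44, too tight 0.54.
- knob_d: knob at the -x +y corner (manifold's frame), opposite knob_b: blue grip bar 44 long (its x axis), 14 wide, 33 high. Origin in the middle of the bar, 15 below its top, on the turning axis; z up. Tightens clockwise from above. All start 0.4 to 4.4 mm clear of the cover; how far the washer stands out is hidden and differs by 3 mm. With the cover down, 1 rad adds 50 N.
- media_bottle: bystander: closed lab bottle with a blue cap, 66 across, 130 high; origin at the centre of its foot
- measuring_cylinder: bystander: clear cylinder on a blue foot, 60 across the foot, 148 high; origin at the centre of its foot
- spanner: bystander: flat steel ring spanner 160 long, 6 thick, lying along its x axis; origin at the middle, on the table
Things that resemble listed ones, but are neither listed nor needed, are in the scene too. What is meant by the flange is not green, and is the smaller of those in its own colour.

How it is judged (in metres and radians):
On the way, in this order (a step that is already met when the one before it is completed fails the run):
1. one opposite pair of knobs nips the cover (each presses with more than 1.5 N, less than 12 N) while the other pair is still free (less than 1 N) (((contact force between each of knob_a, knob_c and flange above 1.5 N and contact force between each of knob_b, knob_d and flange below 1 N) or (contact force between each of knob_b, knob_d and flange above 1.5 N and contact force between each of knob_a, knob_c and flange below 1 N)) and contact force between each of knob_a, knob_b, knob_c, knob_d and flange below 12 N), for 0.2 s.
2. all four knobs nip the cover (more than 1.5 N each) and none is snug yet (less than 12 N) (contact force between knob_a and flange between 1.5 and 12 N and contact force between knob_b and flange between 1.5 and 12 N and contact force between knob_c and flange between 1.5 and 12 N and contact force between knob_d and flange between 1.5 and 12 N), for 0.2 s.
3. one opposite pair is snug (more than 12 N each) while neither of the other pair is (((contact force between each of knob_a, knob_c and flange above 12 N and contact force between each of knob_b, knob_d and flange below 12 N) or (contact force between each of knob_b, knob_d and flange above 12 N and contact force between each of knob_a, knob_c and flange below 12 N))), for 0.2 s.
At the end, for the whole second after the job is handed in: each of the four knobs presses on the cover with 12 to 26 N, the cover lies on its seat (underside less than 1.5 mm above it at the centre), tilted less than 0.008 rad, at rest (contact force between knob_a and flange between 12 and 26 N and contact force between knob_b and flange between 12 and 26 N and contact force between knob_c and flange between 12 and 26 N and contact force between knob_d and flange between 12 and 26 N and z of flange in the frame of manifold below 0.0615 m and angle between flange's own z axis and vertical below 0.008 rad and linear speed of flange below 0.01 m/s); the robot touches nothing.
It fails at once if a knob is overtightened (presses on the cover with more than 30 N) (contact force between any of knob_a, knob_b, knob_c, knob_d and flange above 30 N).
It fails at once if the cover cocks over (tilts more than 0.022 rad) (angle between flange's own z axis and vertical above 0.022 rad).
It fails at once if the robot presses on the cover itself with more than 15 N (contact force between any of the fingers, the arm and flange above 15 N).
It fails at once if a bystander is pushed more than 20 mm (distance of any of media_bottle, measuring_cylinder, spanner from where it was at the start of the episode above 0.02 m).
It also fails if it takes over 72 s, if anything falls off the work surface, if the arm or the gripper's body presses on something with over 40 N, if the wrist force passes 120 N, or if a joint passes its speed limit or range.

## Working session

There is one attempt and no reset: what is moved stays moved. The work goes in short steps, Python scripts to look and compute and a shell command to move; the robot and the scene stay as the last step left them, time stands still between calls to the robot, and variables do not carry over. Pictures are saved under pics/ and viewed, and the job is handed in when it is done.

```bash
ls; mkdir -p pics; python3 - <<'E'
from rig import env, optics
import cv2
print(env.observe(), env.tips_ahead)
for n in ("top","side","wrist"):
    p=optics.camera_params(n); print(n,p)
    cv2.imwrite(f"pics/{n}0.png",cv2.cvtColor(optics.get_image(n),cv2.COLOR_RGB2BGR))
E
```

```text
pics
{'time_s': 0.0, 'q': array([ 5.96282839e+01,  2.18398749e+01,  7.43865867e+01,  4.26542008e-04,
        8.38558789e+01, -1.23354523e+01]), 'qvel': array([-0.0459485 ,  0.01828479,  0.06173472,  0.11364442, -0.01922671,
        0.02752386]), 'joint_efforts': array([ 1.94749441e-04, -4.48451507e+01, -2.31282413e+01, -1.61184175e-04,
        4.64348181e-03,  3.27657347e-05]), 'position': array([0.17026122, 0.52292646, 0.40411125]), 'tool_rot': array([[-7.33001419e-04, -9.50860379e-01,  3.09619126e-01],
       [-1.23614552e-03,  3.09619834e-01,  9.50859627e-01],
       [-9.99998967e-01,  3.14247160e-04, -1.40235358e-03]]), 'ft_force': array([-0.3678713 ,  0.71497333,  0.80094603]), 'wrist_torque': array([ 0.01274007, -0.0263205 , -0.00558608]), 'grip_width': 0.08519854569727543} 0.1734
top {'fx': 486.7019720040917, 'fy': 486.7019720040917, 'cx': 256.5147041592922, 'cy': 191.82551959600082, 'xyz': array([0.11652933, 0.0149898 , 1.58039505]), 'rotation': array([[-0.07743741, -0.97406928,  0.21258523],
       [-0.99698414,  0.07456378, -0.02151411],
       [ 0.00510507, -0.2136101 , -0.97690566]])}
side {'fx': 368.1779973239357, 'fy': 368.1779973239357, 'cx': 261.80649682241835, 'cy': 188.5523088262525, 'xyz': array([-0.08376628, -0.50968292,  0.8493919 ]), 'rotation': array([[ 0.6827317 , -0.52060678,  0.5126851 ],
       [-0.73047327, -0.47007404,  0.4954182 ],
       [-0.01691811, -0.71274047, -0.70122379]])}
wrist {'fx': 305.2533178942083, 'fy': 305.2533178942083, 'cx': 253.77556260957985, 'cy': 185.3905165984955, 'xyz': array([0.10043582, 0.54402242, 0.37278439]), 'rotation': array([[ 0.30835917,  0.91225331,  0.26964519],
       [ 0.95126861, -0.29522591, -0.0890488 ],
       [-0.00162882,  0.28396402, -0.95883355]])}
```

View pics/top0.png

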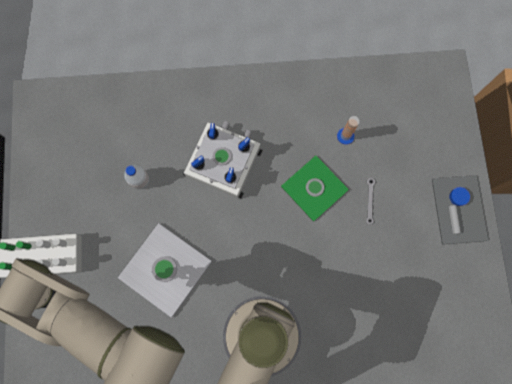

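View pics/side0.png

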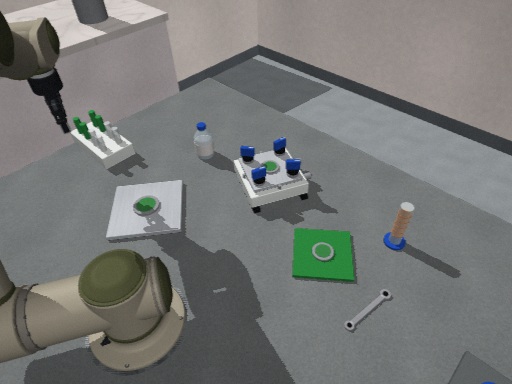

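View pics/wrist0.png

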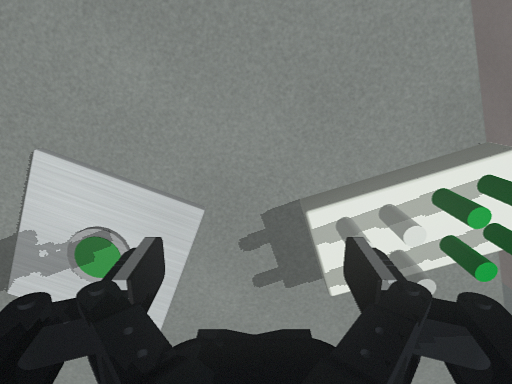

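```bash
cat > h.py <<'E'
from rig import env, optics
import cv2, numpy as np
def ray(p,uv):
    d=np.array([(uv[0]-p['cx'])/p['fx'],(uv[1]-p['cy'])/p['fy'],1.0]); return p['xyz'],p['rotation']@d
def plane(p,uv,z):
    o,d=ray(p,uv); return o+d*(z-o[2])/d[2]
def blue(im):
    h=cv2.cvtColor(im,cv2.COLOR_RGB2HSV); return cv2.inRange(h,(105,150,40),(130,255,255))
def blobs(im,mn=30):
    n,l,s,c=cv2.connectedComponentsWithStats(blue(im)); return [(c[i],s[i],l==i) for i in range(1,n) if s[i,4]>mn]
def proj(p,X):
    c=p['rotation'].T@(np.asarray(X)-p['xyz']); return np.array([p['cx']+p['fx']*c[0]/c[2],p['cy']+p['fy']*c[1]/c[2]])
def goto(xyz,yaw=None):
    "print shift units in tool axes to bring TCP to xyz"
    s=env.observe(); R=s['tool_rot']; d=np.asarray(xyz)-s['position']
    print('shift units',np.round(R.T@d/0.03,2))
    if yaw is not None:
        pass
E
python3 - <<'E'
from h import *
for n,z in (("top",0.11),("side",0.11)):
    p=optics.camera_params(n); im=cv2.cvtColor(cv2.imread(f"pics/{n}0.png"),cv2.COLOR_BGR2RGB)
    for c,s,m in blobs(im): print(n,c.round(1),s,plane(p,c,z).round(3))
E
```

```text
top [211.5 132.7] [208 128   7  10  50] [0.639 0.11  0.11 ]
top [344.2 138.1] [337 129  17  15  94] [ 0.589 -0.308  0.11 ]
top [243.  144.8] [239 140  10  10  58] [0.591 0.013 0.11 ]
top [197.1 162.5] [192 158  12  10  62] [0.544 0.161 0.11 ]
top [130.2 170.3] [126 166   9   9  62] [0.535 0.37  0.11 ]
top [229.3 176.3] [226 170   8  12  55] [0.492 0.063 0.11 ]
top [459.5 196.1] [450 188  20  18 280] [ 0.375 -0.643  0.11 ]
side [200.7 125.8] [197 122   8   9  56] [0.542 0.383 0.11 ]
side [279.2 143.8] [274 138  12  13 113] [0.647 0.113 0.11 ]
side [246.8 151.1] [241 146  13  11 123] [0.549 0.165 0.11 ]
side [292.6 164.1] [286 159  14  11 138] [0.598 0.016 0.11 ]
side [258.4 173. ] [252 168  14  12 132] [0.498 0.065 0.11 ]
side [393.2 242.9] [384 233  21  17 161] [ 0.535 -0.359  0.11 ]
```

```bash
python3 -m inch '[[-1,[0,-1,-0.57],0],[-1,[0,-1,-0.57],0],[-1,[0,-1,-0.57],0],[-1,[0,-1,-0.57],0],[-1,[0,-1,-0.57],0],[-1,[0,-1,-0.57],0],[-1,[0,-1,-0.57],0],[-1,[0,-1,-0.57],0]]' && python3 -m inch '[[-1,[0,-1,-0.57],0],[-1,[0,-1,-0.57],0],[-1,[0,-1,-0.57],0],[-1,[0,-1,-0.57],0],[-1,[0,-1,-0.57],0],[-1,[0,-1,-0.57],0],[-1,[0,-1,-0.57],0],[-1,[0,-1,-0.57],0]]'; python3 - <<'E'
from h import *
goto([0.567,0.087,0.405]); s=env.observe(); print(s['ft_force'],s['wrist_torque'],s['joint_efforts'],s['qvel'])
p=optics.camera_params("wrist"); im=optics.get_image("wrist"); np.save("w1.npy",p,allow_pickle=True)
cv2.imwrite("pics/w1.png",cv2.cvtColor(im,cv2.COLOR_RGB2BGR))
E
```

```text
time_s: 0.82
position: [0.3569, 0.3171, 0.4047]
tool_rot: [[-0.0, -0.951, 0.31], [-0.0, 0.31, 0.951], [-1.0, 0.0, -0.0]]
ft_force: [1.1, 0.9, 0.1]
grip_width: 0.0855
time_s: 1.48
position: [0.5429, 0.1127, 0.4045]
tool_rot: [[-0.001, -0.951, 0.31], [0.0, 0.31, 0.951], [-1.0, 0.001, -0.0]]
ft_force: [0.8, 0.3, 0.2]
grip_width: 0.0853
shift units [-0.02 -1.03 -0.56]
[0.76445186 0.27209206 0.24193687] [ 0.02924824 -0.00356717  0.02179833] [  2.45971352 -48.26353669 -21.07150376  -0.10425715  -0.2213018
   0.71902687] [-33.12248714  20.48591065 -32.40075891   0.11713584  11.77001318
 -32.89020678]
```

View pics/w1.png

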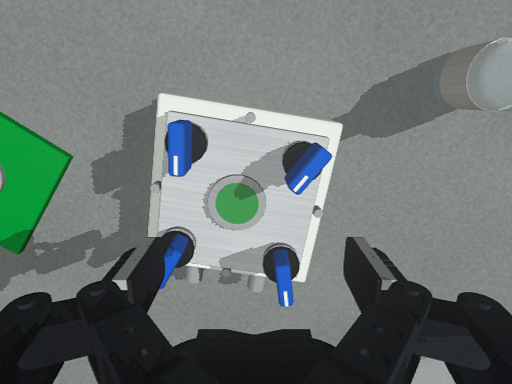

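```bash
python3 -m inch '[[-1,[0,-0.6,-0.3],0],[-1,[0,-0.4,-0.26],0],[-1,[0,0,0],0],[-1,[0,0,0],0],[-1,[0,0,0],0],[-1,[0,0,0],0],[-1,[0,0,0],0],[-1,[0,0,0],0]]';  python3 - <<'E'
from h import *
import pickle
s=env.observe(); print(s['ft_force'],s['wrist_torque'],s['joint_efforts'],s['q'])
p=optics.camera_params("wrist"); im=optics.get_image("wrist"); pickle.dump((p,im),open("w2.pkl","wb"))
s=env.observe(); print(s['ft_force'],s['wrist_torque'],s['joint_efforts'],s['qvel'])
cv2.imwrite("pics/w2.png",cv2.cvtColor(im,cv2.COLOR_RGB2BGR))
c=im[60:320,120:380]; cv2.imwrite("pics/w2c.png",cv2.resize(cv2.cvtColor(c,cv2.COLOR_RGB2BGR),(600,600),interpolation=cv2.INTER_CUBIC))
E
```

```text
time_s: 2.2
position: [0.565, 0.0895, 0.4049]
tool_rot: [[0.0, -0.951, 0.309], [0.0, 0.309, 0.951], [-1.0, -0.0, 0.0]]
ft_force: [-0.4, -0.0, 0.5]
grip_width: 0.0852
[-0.43893625 -0.006914    0.52109386] [ 0.01520389  0.03463728 -0.01645217] [ 1.09660155e-03 -4.71242058e+01 -2.33483559e+01  4.60746887e-04
  2.68141966e-04  2.18267793e-03] [-2.85398302e+00  2.40272372e+01  7.07133565e+01  1.79057053e-03
  8.52477991e+01 -7.48676782e+01]
[-0.09533544 -0.06497097 -0.0988277 ] [-0.00630856  0.02444761  0.05971811] [ 4.29508870e-02 -4.71727645e+01 -2.33533484e+01  1.26570481e-03
  8.68432016e-04  1.67554757e-03] [-0.17646697  0.1994974  -0.07493118  0.07642478 -0.01935064  0.00908994]
```

View pics/w2.png

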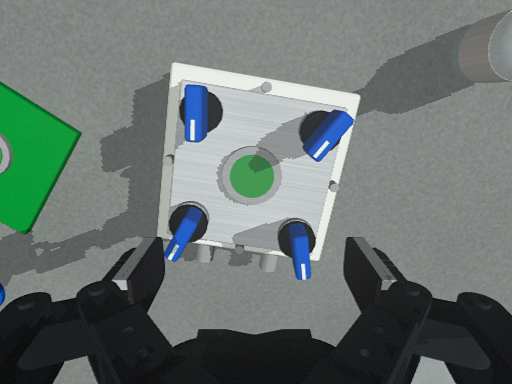

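View pics/w2c.png

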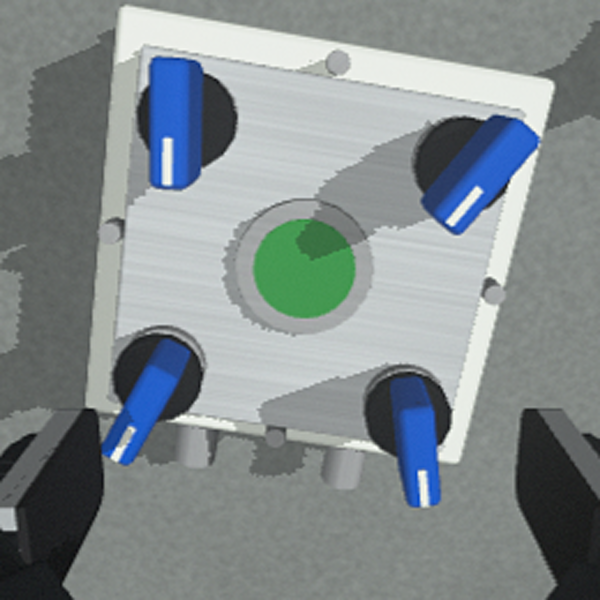

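```bash
python3 - <<'E'
from h import *
import pickle
p,im=pickle.load(open("w2.pkl","rb"))
f=lambda x,y:(120+x*.43333-.28,60+y*.43333-.28)
cs=[plane(p,f(*c),0.06) for c in [(122,6),(553,82),(462,463),(88,410)]]
for c in cs: print(c.round(4))
C=np.mean(cs,0); print('centre',C.round(4),[round(np.linalg.norm(cs[i]-cs[(i+1)%4]),4) for i in range(4)])
pins=[plane(p,f(*c),0.074) for c in [(338,61),(494,291),(275,436),(111,231)]]
Cp=np.mean(pins,0); print('pins',Cp.round(4),[np.round(np.linalg.norm(q-Cp),4) for q in pins])
v=pins[1]-pins[3]; w=pins[0]-pins[2]
print(np.degrees(np.arctan2(v[1],v[0])),np.degrees(np.arctan2(w[1],w[0])))
h=cv2.cvtColor(im,cv2.COLOR_RGB2HSV)
for c,s,m in blobs(im):
    if s[4]<200: continue
    V=h[...,2][m]; print(c.round(1),s, np.percentile(V,[5,25,50,75,95]))
E
```

```text
[0.4428 0.0457 0.06  ]
[0.5275 0.2093 0.06  ]
[0.693  0.1268 0.06  ]
[ 0.6085 -0.04    0.06  ]
centre [0.568  0.0854 0.06  ] [np.float64(0.1842), np.float64(0.185), np.float64(0.1869), np.float64(0.1866)]
pins [0.5669 0.085  0.074 ] [np.float64(0.085), np.float64(0.0851), np.float64(0.0858), np.float64(0.0848)]
62.91565612153099 152.71491107317775
[195.7 110.7] [ 185   85   23   57 1104] [132. 144. 197. 204. 208.]
[330.5 132.5] [307 110  47  51 978] [100. 143. 194. 203. 206.]
[183.8 232.2] [164 207  38  54 792] [119.55 140.   181.   201.   204.  ]
[300.  249.9] [290 224  21  56 786] [101.  117.  189.5 201.  204. ]
```

```bash
cat >> h.py <<'E'
C0=np.array([0.5670,0.0851])
def knobs(p,im,yaw=62.8,show=None):
    h=cv2.cvtColor(im,cv2.COLOR_RGB2HSV); out=[]
    a=np.radians(yaw); R=np.array([[np.cos(a),-np.sin(a)],[np.sin(a),np.cos(a)]])
    exp={}
    for n,q in zip('abcd',[(1,1),(1,-1),(-1,-1),(-1,1)]): exp[n]=C0+R@(0.055*np.array(q))
    for c,s,m in blobs(im,300):
        m=m.astype(np.uint8)*255
        m=cv2.morphologyEx(cv2.dilate(m,np.ones((3,3))),cv2.MORPH_CLOSE,np.ones((7,7)))
        top=((m>0)&(h[...,2]>165)).astype(np.uint8)
        top=cv2.morphologyEx(top,cv2.MORPH_OPEN,np.ones((3,3)))
        cn=max(cv2.findContours(top,0,2)[0],key=cv2.contourArea)
        if show is not None: cv2.drawContours(show,[cv2.boxPoints(cv2.minAreaRect(cn)).astype(int)],0,(255,0,0),1)
        uv=cv2.minAreaRect(cn)[0]
        q=plane(p,uv,0.115)[:2]; n=min(exp,key=lambda k:np.linalg.norm(exp[k]-q))
        if np.linalg.norm(exp[n]-q)>0.04: continue
        zs=np.arange(0.09,0.14,0.0005); z=zs[np.argmin([np.linalg.norm(plane(p,uv,z)[:2]-exp[n]) for z in zs])]
        pts=np.array([plane(p,x[0],z)[:2] for x in cn],np.float32)
        (ctr,wh,ang)=cv2.minAreaRect(pts*1000); 
        if wh[0]<wh[1]: ang+=90
        print(n,'exp',exp[n].round(4),'ztop',z.round(4),'xy',(np.array(ctr)/1000).round(4),'size',np.round(wh,1),'baryaw',round(((ang+90)%180)-90,1))
E
python3 - <<'E'
from h import *
import pickle
p,im=pickle.load(open("w2.pkl","rb")); v=im.copy(); knobs(p,im,show=v)
cv2.imwrite("pics/w2k.png",cv2.resize(cv2.cvtColor(v[60:320,120:380],cv2.COLOR_RGB2BGR),(600,600)))
E
```

```text
d exp [0.4929 0.0613] ztop 0.1275 xy [0.4938 0.0611] size [11.9 42.2] baryaw -21.5
a exp [0.5432 0.1592] ztop 0.135 xy [0.5434 0.1588] size [12.6 41.9] baryaw -56.2
c exp [0.5908 0.011 ] ztop 0.13 xy [0.5916 0.011 ] size [11.8 42.4] baryaw -48.0
b exp [0.6411 0.1089] ztop 0.1315 xy [0.6414 0.1094] size [12.7 42.5] baryaw -10.8
```

View pics/w2k.png

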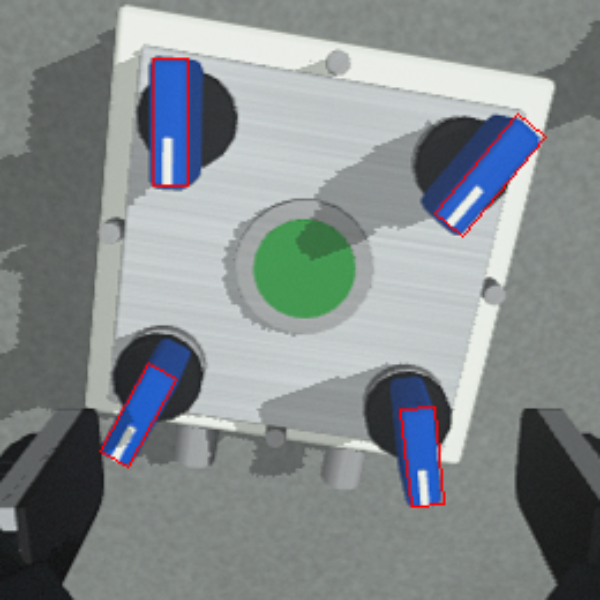

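```bash
cat >> h.py <<'E'
def to(x,y,z,baryaw):
    s=env.observe(); R=s['tool_rot']; zy=np.degrees(np.arctan2(R[1,2],R[0,2])); t=baryaw+90
    dy=((zy-t+90)%180)-90
    g=R.T@(np.array([x,y,z])-s['position'])/0.03
    a=np.radians(dy); g2=[g[0],np.cos(a)*g[1]+np.sin(a)*g[2],-np.sin(a)*g[1]+np.cos(a)*g[2]]
    print('t',round(s['time_s'],2),'zyaw',round(zy,2),'turn deg',round(dy,2),'units',round(dy/5,2),'shift now',g.round(2),'after turn',np.round(g2,2),'q6',s['q'][5].round(1))
def rd():
    s=env.observe(); R=s['tool_rot']
    print('t',round(s['time_s'],2),'xyz',(s['position']*1000).round(2),'zyaw',round(np.degrees(np.arctan2(R[1,2],R[0,2])),2),'j6',s['joint_efforts'][5].round(4),'ft',s['ft_force'].round(2),'tq',s['wrist_torque'].round(3),'w',(s['grip_width']*1000).round(1),'qv',np.abs(s['qvel']).max().round(2))
E
python3 -m inch '[[-1,[0.35,0,0],0.955],[-1,[0.35,0,0],0.955],[-1,[0.35,0,0],0.955],[-1,[0.35,0,0],0.955],[0.2,[0.35,0,0],0.955],[0.2,[0.35,0,0],0.955],[0.2,[0.35,0,0],0.955],[0.2,[0.35,0,0],0.955]]' 20; python3 -c "
from h import *
rd(); to(.5433,.159,.280,-56.2)"
```

```text
time_s: 2.92
position: [0.5652, 0.0891, 0.3203]
tool_rot: [[0.0, -0.553, 0.833], [-0.0, 0.833, 0.553], [-1.0, -0.0, 0.0]]
ft_force: [-0.1, 0.2, 0.1]
grip_width: 0.0385Traceback (most recent call last):
  File "<string>", line 3, in <module>
    rd(); to(.5433,.159,.280,-56.2)
    ~~^^
  File "h.py", line 48, in rd
    print('t',round(s['time_s'],2),'xyz',(s['position']*1000).round(2),'zyaw',round(np.degrees(np.arctan2(R[1,2],R[0,2])),2),'j6',s['joint_efforts'][5].round(4),'ft',s['ft_force'].round(2),'tq',s['wrist_torque'].round(3),'w',(s['grip_width']*1000).round(1),'qv',np.abs(s['qvel']).max().round(2))
                                                                                                                                                                                                                                 ^^^^^^^^^^^^^^^^^^^^^^^^^^^^
AttributeError: 'float' object has no attribute 'round'
```

```bash
sed -i "s/(s\['grip_width'\]\*1000).round(1)/round(s['grip_width']*1000,1)/" h.py; python3 -c "
from h import *
rd(); to(.5433,.159,.280,-56.2)"
```

```text
t 2.92 xyz [565.18  89.14 320.33] zyaw 33.54 j6 -1.3271 ft [-0.1   0.16  0.1 ] tq [ 0.024  0.023 -0.006] w 38.5 qv 56.84
t 2.92 zyaw 33.54 turn deg -0.26 units -0.05 shift now [1.34 2.34 0.68] after turn [1.34 2.34 0.69] q6 -36.4
```

```bash
python3 -m inch '[[0.2,[0,0.78,0.23],0],[0.2,[0,0.78,0.23],0],[0.2,[0,0.78,0.23],0],[0.2,[0.45,0,0],0],[0.2,[0.45,0,0],0],[0.2,[0.44,0,0],0],[0.2,[0,0,0],0],[0.2,[0,0,0],0]]' 20; python3 -c "
from h import *
rd(); to(.5433,.159,.280,-56.2)
im=optics.get_image('wrist');cv2.imwrite('pics/w3.png',cv2.cvtColor(im,cv2.COLOR_RGB2BGR))
im=optics.get_image('side');cv2.imwrite('pics/s3.png',cv2.resize(cv2.cvtColor(im[80:230,190:370],cv2.COLOR_RGB2BGR),(720,600),interpolation=2))
"
```

```text
time_s: 3.58
position: [0.5435, 0.1589, 0.2805]
tool_rot: [[-0.001, -0.556, 0.831], [-0.0, 0.831, 0.556], [-1.0, 0.0, -0.001]]
ft_force: [1.3, -0.2, 0.9]
grip_width: 0.0342
t 3.58 xyz [543.48 158.91 280.46] zyaw 33.77 j6 0.0006 ft [ 1.25 -0.21  0.89] tq [0.007 0.048 0.028] w 34.2 qv 1.27
t 3.58 zyaw 33.77 turn deg -0.03 units -0.01 shift now [ 0.02  0.01 -0.  ] after turn [ 0.02  0.01 -0.  ] q6 -29.5
```

View pics/w3.png

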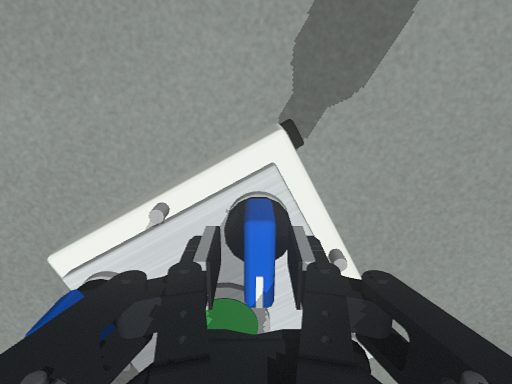

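View pics/s3.png

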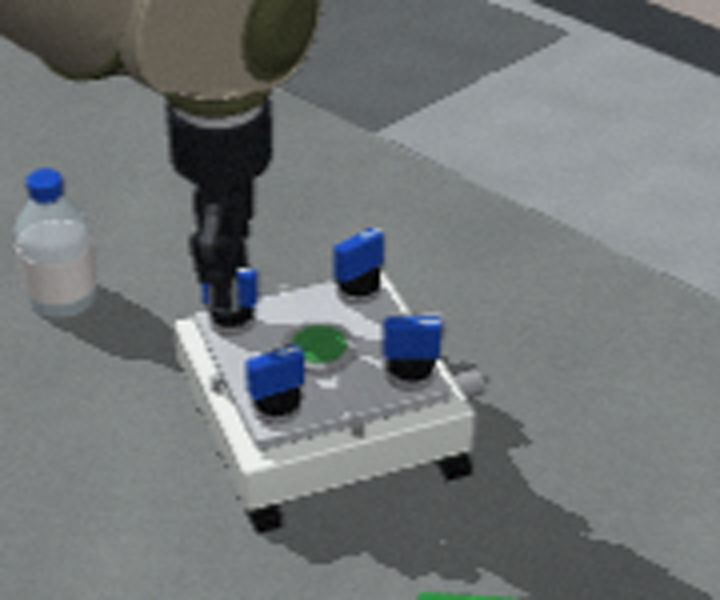

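```bash
python3 -m inch '[[1,[0,0,0],0],[1,[0,0,0],0],[1,[0,0,0],0],[1,[0,0,0],0],[1,[0,0,0],0],[1,[0,0,0],0],[1,[0,0,0],0],[1,[0,0,0],0]]' 60; python3 -c "
from h import *
rd()"
```

```text
time_s: 4.35
position: [0.5444, 0.1593, 0.2818]
tool_rot: [[0.006, -0.556, 0.831], [0.002, 0.831, 0.556], [-1.0, -0.001, 0.006]]
ft_force: [5.8, 6.4, -0.2]
grip_width: 0.0128
t 4.35 xyz [544.41 159.35 281.76] zyaw 33.76 j6 -0.0027 ft [ 5.85  6.4  -0.22] tq [ 0.894 -0.884 -0.023] w 12.8 qv 0.09
```

```bash
python3 -m inch '[[1,[0,0,0.04],0],[1,[0,0,0],0.8],[1,[0.0,0,0],0.6],[1,[0.015,0,0],0.5],[1,[0.015,0,0],0.5],[1,[0,0,0],0],[1,[0,0,0],0],[1,[0,0,0],0]]' 60; python3 -c "
from h import *
rd()"
```

```text
time_s: 5.02
position: [0.5449, 0.1596, 0.2806]
tool_rot: [[0.003, -0.372, 0.928], [0.001, 0.928, 0.372], [-1.0, -0.0, 0.003]]
ft_force: [3.1, 4.2, 6.2]
grip_width: 0.0126
t 5.02 xyz [544.91 159.64 280.59] zyaw 21.85 j6 0.1868 ft [3.1  4.17 6.17] tq [ 0.548 -0.468  0.221] w 12.6 qv 0.08
```

```bash
cat >> h.py <<'E'
def est(b=0.249,n=0):
    rd(); s=env.observe(); print('EST F', round((s['joint_efforts'][5]+0.01*s['ft_force'][2]-b)/0.01,2), 'windup deg', round(np.degrees(s['joint_efforts'][5]/2),1))
E
python3 -m inch '[[1,[0,0,0],0.4],[1,[0.006,0,0.02],0.4],[1,[0.006,0,0.01],0.4],[1,[0.01,0,0],0.4],[1,[0,0,0],0],[1,[0,0,0],0],[1,[0,0,0],0],[1,[0,0,0],0]]' 60; python3 -c "
from h import *
est()"
```

```text
time_s: 5.68
position: [0.5454, 0.1598, 0.2793]
tool_rot: [[0.0, -0.239, 0.971], [0.0, 0.971, 0.239], [-1.0, -0.0, 0.0]]
ft_force: [2.4, 2.1, 6.1]
grip_width: 0.0132
t 5.68 xyz [545.37 159.79 279.26] zyaw 13.85 j6 0.2048 ft [2.45 2.1  6.13] tq [ 0.37  -0.053  0.162] w 13.2 qv 0.1
EST F 1.7 windup deg 5.9
```

```bash
cat >> h.py <<'E'
def est(b=0.249,n=3):
    rd(); J=[];Z=[]
    for i in range(n+1):
        s=env.observe(); J.append(s['joint_efforts'][5]); Z.append(s['ft_force'][2])
        if i<n: optics.get_image('wrist')
    J=np.array(J);Z=np.array(Z)
    print('j6',J.round(4),'fz',Z.round(2),'EST F', round((J.mean()+0.01*Z.mean()-b)/0.01,2), 'windup deg', round(np.degrees(J.mean()/2),1))
E
python3 -m inch '[[1,[0,0,0],0.3],[1,[0.0,0,0.01],0.3],[1,[0.0,0,0.01],0.3],[1,[0.01,0,0],0.3],[1,[0,0,0],0],[1,[0,0,0],0],[1,[0,0,0],0],[1,[0,0,0],0]]' 60; python3 -c "
from h import *
est()"
```

```text
time_s: 6.35
position: [0.5457, 0.1599, 0.2785]
tool_rot: [[-0.001, -0.136, 0.991], [-0.0, 0.991, 0.136], [-1.0, -0.0, -0.001]]
ft_force: [-1.8, 2.0, 3.3]
grip_width: 0.0126
t 6.35 xyz [545.71 159.86 278.5 ] zyaw 7.82 j6 0.2236 ft [-1.8   1.96  3.27] tq [0.252 0.299 0.222] w 12.6 qv 0.21
j6 [0.2236 0.2255 0.228  0.2303] fz [3.27 3.09 3.4  2.88] EST F 0.94 windup deg 6.5
```

```bash
python3 -m inch '[[1,[0.006,0,0],0.3],[1,[0.006,0,0],0.3],[1,[0.006,0,0],0.3],[1,[0.006,0,0],0.3],[1,[0,0,0],0],[1,[0,0,0],0],[1,[0,0,0],0],[1,[0,0,0],0]]' 60; python3 -c "
from h import *
est()"
```

```text
time_s: 7.17
position: [0.5457, 0.1599, 0.2777]
tool_rot: [[-0.001, -0.031, 1.0], [-0.0, 1.0, 0.031], [-1.0, -0.0, -0.001]]
ft_force: [-3.2, 2.1, 0.8]
grip_width: 0.0125
t 7.17 xyz [545.73 159.86 277.72] zyaw 1.8 j6 0.2599 ft [-3.16  2.15  0.81] tq [0.191 0.616 0.266] w 12.5 qv 0.15
j6 [0.2599 0.2606 0.262  0.2635] fz [0.81 0.13 0.56 1.54] EST F 2.01 windup deg 7.5
```

```bash
python3 -m inch '[[1,[0.008,0,0],0.3],[1,[0.008,0,0],0.3],[1,[0.008,0,0],0.3],[1,[0.008,0,0],0.3],[1,[0,0,0],0],[1,[0,0,0],0],[1,[0,0,0],0],[1,[0,0,0],0]]' 60; python3 -c "
from h import *
est()"
```

```text
time_s: 7.98
position: [0.5457, 0.1599, 0.2768]
tool_rot: [[-0.001, 0.073, 0.997], [-0.0, 0.997, -0.073], [-1.0, -0.0, -0.001]]
ft_force: [-5.3, 1.6, 0.5]
grip_width: 0.0131
t 7.98 xyz [545.74 159.88 276.81] zyaw -4.17 j6 0.2908 ft [-5.31  1.57  0.48] tq [0.152 0.898 0.286] w 13.1 qv 0.09
j6 [0.2908 0.2905 0.2905 0.2905] fz [0.48 0.49 1.49 1.26] EST F 5.09 windup deg 8.3
```

```bash
python3 -m inch '[[1,[0,0,0],-0.83],[1,[0,0,0],-0.83],[1,[0,0,0],0],[0.2,[0,0,0],0],[0.2,[0,0,0],0],[0.2,[-0.4,0,0],0],[0.2,[-0.5,0,0],0],[0.2,[-0.5,0,0],0]]' 60; python3 -c "
from h import *
rd(); to(.5914,.011,.275,-48)"
```

```text
time_s: 8.8
position: [0.5464, 0.1596, 0.3196]
tool_rot: [[0.001, -0.071, 0.998], [-0.0, 0.998, 0.071], [-1.0, -0.0, 0.001]]
ft_force: [-0.9, 0.2, -0.0]
grip_width: 0.0343
t 8.8 xyz [546.39 159.64 319.55] zyaw 4.04 j6 -0.0001 ft [-0.94  0.25 -0.04] tq [ 0.032 -0.028  0.015] w 34.3 qv 24.92
t 8.8 zyaw 4.04 turn deg -37.96 units -7.59 shift now [ 1.49 -5.05  1.15] after turn [ 1.49 -4.68 -2.2 ] q6 0.3
```

```bash
python3 -m inch '[[0.2,[0,-0.84,0.2],0],[0.2,[0,-0.84,0.2],0],[0.2,[0,-0.84,0.2],0],[0.2,[0,-0.84,0.2],0],[0.2,[0,-0.84,0.2],0],[0.2,[0,-0.84,0.2],0],[0.2,[0,0,0],-1],[0.2,[0,0,0],-1]]' 60; python3 -c "
from h import *
rd(); to(.5934,.012,.275,-48)"
```

```text
time_s: 9.47
position: [0.5933, 0.0097, 0.319]
tool_rot: [[0.002, -0.244, 0.97], [-0.001, 0.97, 0.244], [-1.0, -0.001, 0.002]]
ft_force: [-0.1, 0.7, 0.2]
grip_width: 0.0342
t 9.47 xyz [593.3    9.7  319.02] zyaw 14.13 j6 1.4904 ft [-0.13  0.7   0.15] tq [0.017 0.025 0.001] w 34.2 qv 59.85
t 9.47 zyaw 14.13 turn deg -27.87 units -5.57 shift now [1.47 0.08 0.02] after turn [1.47 0.06 0.05] q6 -24.6
```

```bash
python3 -m inch '[[0.2,[0,0,0],-1],[0.2,[0,0,0],-1],[0.2,[0,0,0],-1],[0.2,[0.2,0,0],-1],[0.2,[0.4,0,0],-1],[0.2,[0.4,0.06,0.04],-0.57],[0.2,[0.46,0,0],0],[0.2,[0,0,0],0]]' 60; python3 -c "
from h import *
rd(); to(.5934,.012,.275,-48)
im=optics.get_image('wrist');cv2.imwrite('pics/w4.png',cv2.cvtColor(im,cv2.COLOR_RGB2BGR))"
```

```text
time_s: 10.13
position: [0.5923, 0.0136, 0.273]
tool_rot: [[-0.003, -0.668, 0.744], [0.0, 0.744, 0.668], [-1.0, 0.002, -0.002]]
ft_force: [-0.3, -0.2, -0.7]
grip_width: 0.0343
t 10.13 xyz [592.3   13.56 273.01] zyaw 41.9 j6 -0.1264 ft [-0.33 -0.23 -0.71] tq [-0.046 -0.003 -0.005] w 34.3 qv 3.22
t 10.13 zyaw 41.9 turn deg -0.1 units -0.02 shift now [-0.07 -0.06 -0.01] after turn [-0.07 -0.06 -0.01] q6 -52.0
```

View pics/w4.png

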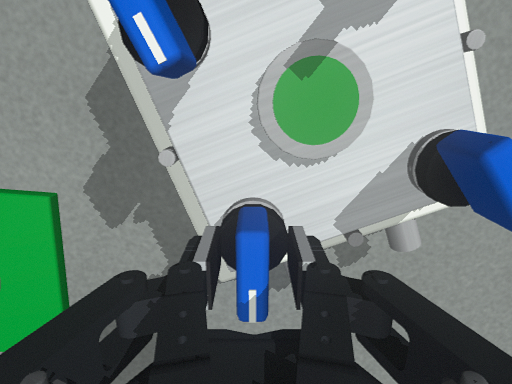

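```bash
python3 -m inch '[[1,[0,0,0],0],[1,[0,0,0],0],[1,[0,0,0],0],[1,[0,0,0],0],[1,[0,0,0],0],[1,[0,0,0],0.8],[1,[0,0,0],0.6],[1,[0,0,0],0]]' 60; python3 -c "
from h import *
est(n=1)"
```

```text
time_s: 10.85
position: [0.5921, 0.0131, 0.2763]
tool_rot: [[0.0, -0.57, 0.822], [-0.002, 0.822, 0.57], [-1.0, -0.002, -0.001]]
ft_force: [-5.3, -4.5, 1.2]
grip_width: 0.013
t 10.85 xyz [592.14  13.05 276.26] zyaw 34.75 j6 0.9399 ft [-5.31 -4.52  1.18] tq [-0.704  0.745  0.199] w 13.0 qv 4.32
j6 [0.9399 0.4981] fz [1.18 1.24] EST F 48.21 windup deg 20.6
```

```bash
python3 -m inch '[[1,[0,0,-0.03],0.3],[1,[0.005,0,0],0.3],[1,[0.01,0,0],0.3],[1,[0.01,0,0],0.3],[1,[0,0,0],0],[1,[0,0,0],0],[1,[0,0,0],0],[1,[0,0,0],0]]' 60; python3 -c "
from h import *
est(n=2)"
```

```text
time_s: 11.57
position: [0.5919, 0.0129, 0.2752]
tool_rot: [[0.002, -0.484, 0.875], [-0.001, 0.875, 0.484], [-1.0, -0.002, 0.001]]
ft_force: [-0.1, -4.9, 4.2]
grip_width: 0.013
t 11.57 xyz [591.87  12.89 275.23] zyaw 28.94 j6 0.2184 ft [-0.06 -4.94  4.18] tq [-0.709 -0.08   0.255] w 13.0 qv 0.15
j6 [0.2184 0.214  0.2109] fz [4.18 4.22 5.77] EST F 1.27 windup deg 6.1
```

```bash
python3 -m inch '[[1,[0,0,0],0.4],[1,[0.006,0,0],0.4],[1,[0.008,0,0],0.4],[1,[0.01,0,0],0.4],[1,[0,0,0],0],[1,[0,0,0],0],[1,[0,0,0],0],[1,[0,0,0],0]]' 60; python3 -c "
from h import *
est(n=2)"
```

```text
time_s: 12.33
position: [0.592, 0.0129, 0.274]
tool_rot: [[0.002, -0.357, 0.934], [-0.001, 0.934, 0.357], [-1.0, -0.001, 0.001]]
ft_force: [2.6, -4.1, 3.0]
grip_width: 0.013
t 12.33 xyz [591.98  12.93 274.05] zyaw 20.92 j6 0.253 ft [ 2.56 -4.09  3.01] tq [-0.795 -0.369  0.257] w 13.0 qv 0.14
j6 [0.253  0.2527 0.2526] fz [3.01 3.13 2.88] EST F 3.39 windup deg 7.2
```

```bash
python3 -m inch '[[1,[0.006,0,0],0.3],[1,[0.006,0,0],0.3],[1,[0.006,0,0],0.3],[1,[0.006,0,0],0.2],[1,[0,0,0],0],[1,[0,0,0],0],[1,[0,0,0],0],[1,[0,0,0],0]]' 60; python3 -c "
from h import *
est(n=2)"
```

```text
time_s: 13.1
position: [0.592, 0.013, 0.2733]
tool_rot: [[0.002, -0.266, 0.964], [-0.001, 0.964, 0.266], [-1.0, -0.001, 0.002]]
ft_force: [2.8, -4.8, 1.4]
grip_width: 0.0132
t 13.1 xyz [592.03  13.   273.3 ] zyaw 15.43 j6 0.2818 ft [ 2.81 -4.85  1.43] tq [-0.712 -0.456  0.225] w 13.2 qv 0.08
j6 [0.2818 0.2816 0.2816] fz [1.43 0.99 1.57] EST F 4.6 windup deg 8.1
```

```bash
python3 -m inch '[[1,[0.006,0,0],0.3],[1,[0.006,0,0],0.3],[1,[0.006,0,0],0.3],[1,[0.006,0,0],0.2],[1,[0,0,0],0],[1,[0,0,0],0],[1,[0,0,0],0],[1,[0,0,0],0]]' 60; python3 -c "
from h import *
est(n=1)"
```

```text
time_s: 13.87
position: [0.5921, 0.013, 0.2725]
tool_rot: [[0.002, -0.172, 0.985], [-0.001, 0.985, 0.172], [-1.0, -0.001, 0.002]]
ft_force: [3.2, -4.2, 0.5]
grip_width: 0.013
t 13.87 xyz [592.1   12.98 272.5 ] zyaw 9.93 j6 0.3078 ft [ 3.19 -4.17  0.46] tq [-0.712 -0.583  0.317] w 13.0 qv 0.14
j6 [0.3078 0.3076] fz [0.46 1.13] EST F 6.66 windup deg 8.8
```

```bash
python3 -m inch '[[1,[0,0,0],-0.88],[1,[0,0,0],-0.88],[1,[0,0,0],0],[0.2,[0,0,0],0],[0.2,[0,0,0],0],[0.2,[-0.4,0,0],0],[0.2,[-0.6,0,0],-1],[0.2,[-0.6,0,0],-1]]' 60; python3 -c "
from h import *
rd(); to(.6427,.1107,.2765,-10.8)"
```

```text
time_s: 14.58
position: [0.5914, 0.0136, 0.3201]
tool_rot: [[-0.002, -0.484, 0.875], [0.001, 0.875, 0.484], [-1.0, 0.002, -0.002]]
ft_force: [-0.4, 0.2, 0.5]
grip_width: 0.0343
t 14.58 xyz [591.41  13.65 320.14] zyaw 28.93 j6 1.5756 ft [-0.4   0.19  0.55] tq [ 0.017 -0.04  -0.002] w 34.3 qv 60.29
t 14.58 zyaw 28.93 turn deg -50.27 units -10.05 shift now [1.45 2.   3.06] after turn [ 1.45 -1.08  3.5 ] q6 -39.1
```

```bash
python3 -m inch '[[0.2,[0,0.5,0.765],0],[0.2,[0,0.5,0.765],0],[0.2,[0,0.5,0.765],0],[0.2,[0,0.5,0.765],0],[0.2,[0,0,0],-1],[0.2,[0,0,0],-1],[0.2,[0,0,0],-1],[0.2,[0,0,0],-1]]' 60; python3 -c "
from h import *
rd(); to(.6427,.1107,.2765,-10.8)"
```

```text
time_s: 15.25
position: [0.6431, 0.1106, 0.3197]
tool_rot: [[-0.002, -0.755, 0.656], [0.001, 0.656, 0.755], [-1.0, 0.002, -0.0]]
ft_force: [0.4, -0.2, 0.3]
grip_width: 0.0342
t 15.25 xyz [643.11 110.6  319.67] zyaw 48.98 j6 1.3905 ft [ 0.38 -0.16  0.27] tq [-0.016 -0.024 -0.021] w 34.2 qv 59.47
t 15.25 zyaw 48.98 turn deg -30.22 units -6.04 shift now [ 1.44  0.01 -0.01] after turn [ 1.44  0.01 -0.  ] q6 -49.6
```

```bash
python3 -m inch '[[0.2,[0,0,0],-1],[0.2,[0,0,0],-1],[0.2,[0.1,0,0],-1],[0.2,[0.2,0,0],-1],[0.2,[0.36,0,0],-1],[0.2,[0.4,0,0],-1.0],[0.2,[0.38,0,0],0],[0.2,[0,0,0],0]]' 60; python3 -c "
from h import *
rd(); to(.6427,.1107,.2765,-10.8)
im=optics.get_image('wrist');cv2.imwrite('pics/w5.png',cv2.cvtColor(im,cv2.COLOR_RGB2BGR))"
```

```text
time_s: 15.92
position: [0.6428, 0.1102, 0.2742]
tool_rot: [[-0.005, -0.98, 0.198], [0.001, 0.198, 0.98], [-1.0, 0.005, -0.001]]
ft_force: [0.2, 0.1, -0.9]
grip_width: 0.0344
t 15.92 xyz [642.82 110.19 274.24] zyaw 78.56 j6 -0.3032 ft [ 0.17  0.14 -0.91] tq [0.049 0.022 0.004] w 34.4 qv 2.49
t 15.92 zyaw 78.56 turn deg -0.64 units -0.13 shift now [-0.08  0.01  0.02] after turn [-0.08  0.01  0.02] q6 -79.2
```

View pics/w5.png

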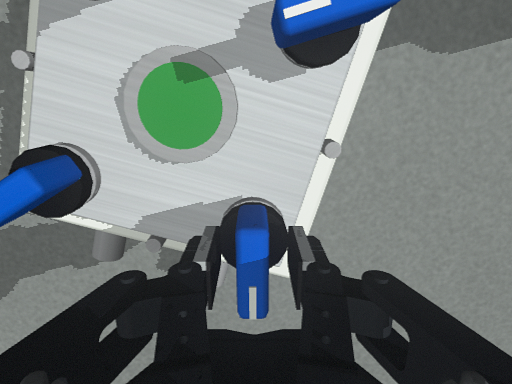

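```bash
python3 -m inch '[[1,[0,0,0],0],[1,[0,0,0],0],[1,[0,0,0],0],[1,[0,0,0],0],[1,[0,0,0],0.7],[1,[0,0,0],0.7],[1,[0.01,0,0],0.4],[1,[0.01,0,0],0.4]]' 60; python3 -m inch '[[1,[0,0,0],0],[1,[0,0,0],0],[1,[0,0,0],0],[1,[0,0,0],0],[1,[0,0,0],0],[1,[0,0,0],0],[1,[0,0,0],0],[1,[0,0,0],0]]' 60; python3 -c "
from h import *
est(n=2)"
```

```text
time_s: 16.63
position: [0.6433, 0.1096, 0.2772]
tool_rot: [[0.001, -0.924, 0.381], [-0.001, 0.381, 0.924], [-1.0, -0.001, -0.001]]
ft_force: [-1.0, -3.3, 1.8]
grip_width: 0.0129
time_s: 17.3
position: [0.6433, 0.1096, 0.2771]
tool_rot: [[0.001, -0.925, 0.379], [-0.001, 0.379, 0.925], [-1.0, -0.001, -0.001]]
ft_force: [-1.6, -4.5, 2.8]
grip_width: 0.0129
t 17.3 xyz [643.31 109.56 277.07] zyaw 67.73 j6 0.2233 ft [-1.62 -4.54  2.82] tq [-0.739  0.346  0.222] w 12.9 qv 0.15
j6 [0.2233 0.2233 0.2233] fz [2.82 2.58 2.26] EST F -0.01 windup deg 6.4
```

```bash
python3 -m inch '[[1,[0.01,0,0],0.4],[1,[0.01,0,0],0.4],[1,[0.01,0,0],0.4],[1,[0.01,0,0],0.4],[1,[0,0,0],0],[1,[0,0,0],0],[1,[0,0,0],0],[1,[0,0,0],0]]' 60; python3 -c "
from h import *
est(n=1)"
```

```text
time_s: 18.07
position: [0.6433, 0.1096, 0.2757]
tool_rot: [[0.0, -0.864, 0.504], [-0.001, 0.504, 0.864], [-1.0, -0.001, -0.001]]
ft_force: [-2.2, -4.6, 2.6]
grip_width: 0.0132
t 18.07 xyz [643.33 109.56 275.73] zyaw 59.74 j6 0.2292 ft [-2.24 -4.62  2.57] tq [-0.699  0.212  0.271] w 13.2 qv 0.22
j6 [0.2292 0.2288] fz [2.57 1.41] EST F -0.01 windup deg 6.6
```

```bash
python3 -m inch '[[1,[0.009,0,0],0.35],[1,[0.009,0,0],0.35],[1,[0.01,0,0],0.35],[1,[0.01,0,0],0.35],[1,[0,0,0],0],[1,[0,0,0],0],[1,[0,0,0],0],[1,[0,0,0],0]]' 60; python3 -c "
from h import *
est(n=1)"
```

```text
time_s: 18.78
position: [0.6433, 0.1095, 0.2745]
tool_rot: [[0.0, -0.796, 0.606], [-0.001, 0.606, 0.796], [-1.0, -0.001, -0.001]]
ft_force: [-2.0, -4.5, 1.0]
grip_width: 0.0131
t 18.78 xyz [643.33 109.52 274.54] zyaw 52.73 j6 0.2324 ft [-1.99 -4.5   1.  ] tq [-0.736  0.262  0.222] w 13.1 qv 0.14
j6 [0.2324 0.2322] fz [1.  1.1] EST F -0.62 windup deg 6.7
```

```bash
python3 -m inch '[[1,[0.01,0,0],0.35],[1,[0.01,0,0],0.35],[1,[0.01,0,0],0.35],[1,[0.01,0,0],0.35],[1,[0,0,0],0],[1,[0,0,0],0],[1,[0,0,0],0],[1,[0,0,0],0]]' 60; python3 -c "
from h import *
est(n=1)"
```

```text
time_s: 19.5
position: [0.6433, 0.1095, 0.2733]
tool_rot: [[0.0, -0.716, 0.698], [-0.001, 0.698, 0.716], [-1.0, -0.001, -0.001]]
ft_force: [-1.0, -5.8, 1.2]
grip_width: 0.0127
t 19.5 xyz [643.33 109.54 273.33] zyaw 45.74 j6 0.2335 ft [-1.02 -5.77  1.17] tq [-0.733  0.247  0.25 ] w 12.7 qv 0.06
j6 [0.2335 0.2333] fz [1.17 1.61] EST F -0.18 windup deg 6.7
```

```bash
python3 -m inch '[[1,[0.009,0,0],0.3],[1,[0.009,0,0],0.3],[1,[0.009,0,0],0.3],[1,[0.009,0,0],0.3],[1,[0,0,0],0],[1,[0,0,0],0],[1,[0,0,0],0],[1,[0,0,0],0]]' 60; python3 -c "
from h import *
est(n=1)"
```

```text
time_s: 20.22
position: [0.6433, 0.1095, 0.2724]
tool_rot: [[0.0, -0.639, 0.769], [-0.001, 0.769, 0.639], [-1.0, -0.001, -0.0]]
ft_force: [-1.4, -4.9, 1.1]
grip_width: 0.0129
t 20.22 xyz [643.31 109.52 272.38] zyaw 39.74 j6 0.2485 ft [-1.41 -4.91  1.1 ] tq [-0.803  0.281  0.29 ] w 12.9 qv 0.08
j6 [0.2485 0.2483] fz [1.1 2.3] EST F 1.64 windup deg 7.1
```

```bash
python3 -m inch '[[1,[0.008,0,0],0.3],[1,[0.008,0,0],0.3],[1,[0.008,0,0],0.3],[1,[0.008,0,0],0.3],[1,[0,0,0],0],[1,[0,0,0],0],[1,[0,0,0],0],[1,[0,0,0],0]]' 60; python3 -c "
from h import *
est(n=1)"
```

```text
time_s: 20.93
position: [0.6433, 0.1095, 0.2715]
tool_rot: [[0.0, -0.555, 0.832], [-0.001, 0.832, 0.555], [-1.0, -0.001, -0.0]]
ft_force: [-2.4, -4.6, 2.8]
grip_width: 0.013
t 20.93 xyz [643.3  109.5  271.49] zyaw 33.74 j6 0.2677 ft [-2.42 -4.63  2.77] tq [-0.781  0.302  0.213] w 13.0 qv 0.11
j6 [0.2677 0.2675] fz [2.77 2.74] EST F 4.61 windup deg 7.7
```

```bash
python3 -m inch '[[1,[0,0,0],-0.77],[1,[0,0,0],-0.77],[1,[0,0,0],0],[0.2,[0,0,0],0],[0.2,[0,0,0],0],[0.2,[-0.4,0,0],0],[0.2,[-0.6,0,0],-1],[0.2,[-0.6,0,0],-1]]' 60; python3 -c "
from h import *
rd(); to(.495,.063,.2735,-21.5)"
```

```text
time_s: 21.65
position: [0.6433, 0.1103, 0.3191]
tool_rot: [[-0.001, -0.784, 0.62], [0.001, 0.62, 0.784], [-1.0, 0.001, 0.0]]
ft_force: [0.7, -0.5, 0.4]
grip_width: 0.034
t 21.65 xyz [643.31 110.3  319.15] zyaw 51.65 j6 1.5752 ft [ 0.71 -0.51  0.39] tq [-0.048  0.037 -0.   ] w 34.0 qv 60.25
t 21.65 zyaw 51.65 turn deg -16.85 units -3.37 shift now [ 1.52  2.9  -4.3 ] after turn [ 1.52  4.02 -3.28] q6 -52.3
```

```bash
python3 -m inch '[[0.2,[0,0.58,-0.86],0],[0.2,[0,0.58,-0.86],0],[0.2,[0,0.58,-0.86],0],[0.2,[0,0.58,-0.86],0],[0.2,[0,0.58,-0.86],0],[0.2,[0,0,0],-1],[0.2,[0,0,0],-1],[0.2,[0,0,0],-1]]' 60; python3 -m inch '[[0.2,[0.2,0,0],-0.3],[0.2,[0.4,0,0],0],[0.2,[0.4,0,0],0],[0.2,[0.4,0,0],0],[0.2,[0.1,0,0],0],[0.2,[0,0,0],0],[0.2,[0,0,0],0],[0.2,[0,0,0],0]]' 60; python3 -c "
from h import *
rd(); to(.495,.063,.2735,-21.5)
im=optics.get_image('wrist');cv2.imwrite('pics/w6.png',cv2.cvtColor(im,cv2.COLOR_RGB2BGR))"
```

```text
time_s: 22.32
position: [0.4945, 0.0635, 0.3194]
tool_rot: [[0.001, -0.918, 0.397], [0.001, 0.397, 0.918], [-1.0, -0.001, 0.001]]
ft_force: [-0.6, 0.1, 0.3]
grip_width: 0.0342
time_s: 22.98
position: [0.495, 0.0635, 0.2746]
tool_rot: [[0.001, -0.927, 0.376], [-0.0, 0.376, 0.927], [-1.0, -0.001, 0.001]]
ft_force: [0.7, -0.4, 0.3]
grip_width: 0.0341
t 22.98 xyz [495.04  63.46 274.63] zyaw 67.92 j6 0.0005 ft [ 0.72 -0.36  0.34] tq [-0.039 -0.075 -0.048] w 34.1 qv 0.17
t 22.98 zyaw 67.92 turn deg -0.58 units -0.12 shift now [ 0.04 -0.   -0.01] after turn [ 0.04 -0.   -0.01] q6 -74.2
```

View pics/w6.png

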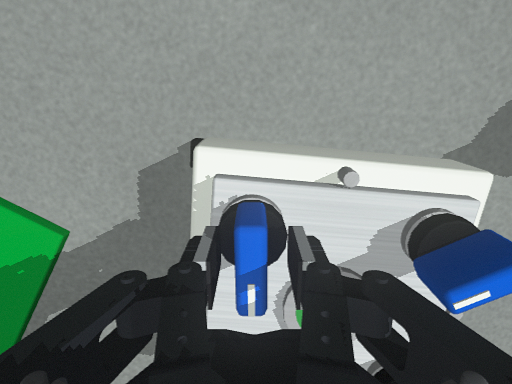

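```bash
python3 -m inch '[[1,[0,0,0],0],[1,[0,0,0],0],[1,[0,0,0],0],[1,[0,0,0],0],[1,[0,0,0],0.7],[1,[0,0,0],0.7],[1,[0.01,0,0],0.4],[1,[0.01,0,0],0.4]]' 60; python3 -m inch '[[1,[0,0,0],0],[1,[0,0,0],0],[1,[0,0,0],0],[1,[0,0,0],0],[1,[0,0,0],0],[1,[0,0,0],0],[1,[0,0,0],0],[1,[0,0,0],0]]' 60; python3 -c "
from h import *
est(n=1)"
```

```text
time_s: 23.7
position: [0.4947, 0.0629, 0.2737]
tool_rot: [[-0.0, -0.837, 0.547], [-0.002, 0.547, 0.837], [-1.0, -0.001, -0.002]]
ft_force: [-2.6, -5.5, 3.1]
grip_width: 0.0128
time_s: 24.37
position: [0.4947, 0.0628, 0.2737]
tool_rot: [[-0.0, -0.838, 0.545], [-0.002, 0.545, 0.838], [-1.0, -0.001, -0.002]]
ft_force: [-3.9, -5.1, 2.4]
grip_width: 0.0129
t 24.37 xyz [494.71  62.85 273.69] zyaw 56.94 j6 0.2141 ft [-3.89 -5.08  2.39] tq [-0.845  0.395  0.207] w 12.9 qv 0.06
j6 [0.2141 0.2141] fz [2.39 2.84] EST F -0.88 windup deg 6.1
```

```bash
python3 -m inch '[[1,[0.01,0,0],0.4],[1,[0.01,0,0],0.4],[1,[0.01,0,0],0.4],[1,[0.01,0,0],0.4],[1,[0,0,0],0],[1,[0,0,0],0],[1,[0,0,0],0],[1,[0,0,0],0]]' 60; python3 -c "
from h import *
est(n=1)"
```

```text
time_s: 25.08
position: [0.4947, 0.0629, 0.2724]
tool_rot: [[-0.0, -0.754, 0.657], [-0.002, 0.657, 0.754], [-1.0, -0.001, -0.001]]
ft_force: [-2.1, -5.1, 0.9]
grip_width: 0.0132
t 25.08 xyz [494.73  62.89 272.38] zyaw 48.95 j6 0.2265 ft [-2.09 -5.06  0.87] tq [-0.845  0.315  0.2  ] w 13.2 qv 0.13
j6 [0.2265 0.2262] fz [0.87 2.08] EST F -0.79 windup deg 6.5
```

```bash
python3 -m inch '[[1,[0.011,0,0],0.4],[1,[0.011,0,0],0.4],[1,[0.011,0,0],0.4],[1,[0.011,0,0],0.4],[1,[0,0,0],0],[1,[0,0,0],0],[1,[0,0,0],0],[1,[0,0,0],0]]' 60; python3 -c "
from h import *
est(n=1)"
```

```text
time_s: 25.8
position: [0.4948, 0.0629, 0.271]
tool_rot: [[-0.0, -0.655, 0.755], [-0.002, 0.755, 0.655], [-1.0, -0.001, -0.001]]
ft_force: [-2.5, -5.0, 0.4]
grip_width: 0.013
t 25.8 xyz [494.76  62.91 271.03] zyaw 40.95 j6 0.231 ft [-2.47 -5.03  0.42] tq [-0.735  0.218  0.227] w 13.0 qv 0.07
j6 [0.231  0.2307] fz [0.42 1.31] EST F -0.95 windup deg 6.6
```

```bash
python3 -m inch '[[1,[0.01,0,0],0.4],[1,[0.01,0,0],0.4],[1,[0.01,0,0],0.4],[1,[0.01,0,0],0.3],[1,[0,0,0],0],[1,[0,0,0],0],[1,[0,0,0],0],[1,[0,0,0],0]]' 60; python3 -c "
from h import *
est(n=1)"
```

```text
time_s: 26.52
position: [0.4948, 0.0629, 0.2699]
tool_rot: [[-0.0, -0.551, 0.834], [-0.002, 0.834, 0.551], [-1.0, -0.001, -0.001]]
ft_force: [-2.0, -4.4, -0.1]
grip_width: 0.0128
t 26.52 xyz [494.79  62.93 269.86] zyaw 33.45 j6 0.2481 ft [-1.96 -4.35 -0.1 ] tq [-0.758  0.187  0.235] w 12.8 qv 0.12
j6 [0.2481 0.2478] fz [-0.1   0.76] EST F 0.23 windup deg 7.1
```

```bash
python3 -m inch '[[1,[0.01,0,0],0.35],[1,[0.01,0,0],0.35],[1,[0.01,0,0],0.35],[1,[0.01,0,0],0.35],[1,[0,0,0],0],[1,[0,0,0],0],[1,[0,0,0],0],[1,[0,0,0],0]]' 60; python3 -c "
from h import *
est(n=2)"
```

```text
time_s: 27.23
position: [0.4948, 0.063, 0.2688]
tool_rot: [[0.0, -0.446, 0.895], [-0.002, 0.895, 0.446], [-1.0, -0.001, -0.0]]
ft_force: [-1.9, -5.4, 2.4]
grip_width: 0.0131
t 27.23 xyz [494.82  62.95 268.76] zyaw 26.47 j6 0.2657 ft [-1.87 -5.38  2.36] tq [-0.741  0.28   0.244] w 13.1 qv 0.1
j6 [0.2657 0.2654 0.2653] fz [2.36 3.08 2.89] EST F 4.42 windup deg 7.6
```

```bash
python3 -m inch '[[1,[0,0,0],-0.76],[1,[0,0,0],-0.76],[1,[0,0,0],0],[0.2,[0,0,0],0],[0.2,[0,0,0],0],[0.2,[-0.4,0,0],0],[0.2,[-0.6,0,0],1],[0.2,[-0.6,0,0],1]]' 60; python3 -c "
from h import *
rd(); to(.5455,.1597,.277,-85.9)"
```

```text
time_s: 28.0
position: [0.4948, 0.0635, 0.3168]
tool_rot: [[-0.001, -0.403, 0.915], [0.0, 0.915, 0.403], [-1.0, 0.001, -0.001]]
ft_force: [-0.5, -0.3, -0.1]
grip_width: 0.0342
t 28.0 xyz [494.81  63.51 316.75] zyaw 23.78 j6 -1.5757 ft [-0.47 -0.34 -0.1 ] tq [ 0.028  0.03  -0.045] w 34.2 qv 60.24
t 28.0 zyaw 23.78 turn deg 19.68 units 3.94 shift now [1.32 2.25 2.84] after turn [1.32 3.08 1.92] q6 -30.1
```

```bash
python3 -m inch '[[0.2,[0,0,0],1],[0.2,[0,0,0],1],[0.2,[0,0,0],1],[0.2,[0,0,0],0.9],[0.2,[0,0.77,0.48],0],[0.2,[0,0.77,0.48],0],[0.2,[0,0.77,0.48],0],[0.2,[0,0.77,0.48],0]]' 60; python3 -c "
from h import *
rd(); to(.5455,.1597,.277,-85.9)"
```

```text
time_s: 28.67
position: [0.5454, 0.1613, 0.3165]
tool_rot: [[0.0, -0.078, 0.997], [0.0, 0.997, 0.078], [-1.0, 0.0, 0.0]]
ft_force: [0.4, -0.6, 0.3]
grip_width: 0.0339
t 28.67 xyz [545.42 161.3  316.47] zyaw 4.49 j6 -0.6417 ft [ 0.41 -0.63  0.34] tq [-0.013  0.029 -0.027] w 33.9 qv 37.0
t 28.67 zyaw 4.49 turn deg 0.39 units 0.08 shift now [ 1.32 -0.05 -0.  ] after turn [ 1.32 -0.05 -0.  ] q6 0.1
```

```bash
python3 -m inch '[[0.2,[0.44,-0.04,0],0],[0.2,[0.44,0,0],0],[0.2,[0.44,0,0],0],[0.2,[0,0,0],0],[1,[0,0,0],0],[1,[0,0,0],0],[1,[0,0,0],0],[1,[0,0,0],0]]' 60; python3 -c "
from h import *
rd()"
```

```text
time_s: 29.33
position: [0.5453, 0.1588, 0.2776]
tool_rot: [[0.002, -0.078, 0.997], [0.0, 0.997, 0.078], [-1.0, 0.0, 0.002]]
ft_force: [1.0, 0.2, 0.7]
grip_width: 0.0129
t 29.33 xyz [545.26 158.82 277.57] zyaw 4.5 j6 0.006 ft [1.02 0.2  0.73] tq [ 0.134 -0.178  0.056] w 12.9 qv 0.18
```

```bash
python3 -m inch '[[1,[0,0,0],0.7],[1,[0,0,0],0.7],[1,[0.006,0,0],0.5],[1,[0.012,0,0],0.5],[1,[0.014,0,0],0.5],[1,[0.014,0,0],0.5],[1,[0,0,0],0],[1,[0,0,0],0]]' 60; python3 -m inch '[[1,[0,0,0],0],[1,[0,0,0],0],[1,[0,0,0],0],[1,[0,0,0],0],[1,[0,0,0],0],[1,[0,0,0],0],[1,[0,0,0],0],[1,[0,0,0],0]]' 60; python3 -c "
from h import *
est(n=1)"
```

```text
time_s: 30.0
position: [0.5451, 0.1589, 0.2761]
tool_rot: [[0.001, 0.215, 0.977], [0.0, 0.977, -0.215], [-1.0, 0.0, 0.001]]
ft_force: [0.6, 0.5, 3.6]
grip_width: 0.0128
time_s: 30.67
position: [0.5451, 0.1589, 0.2761]
tool_rot: [[0.001, 0.215, 0.977], [0.0, 0.977, -0.215], [-1.0, 0.0, 0.001]]
ft_force: [-0.9, 0.6, 6.0]
grip_width: 0.0128
t 30.67 xyz [545.14 158.89 276.05] zyaw -12.42 j6 0.2845 ft [-0.94  0.6   6.  ] tq [0.127 0.202 0.237] w 12.8 qv 0.12
j6 [0.2845 0.2845] fz [6.   5.14] EST F 9.12 windup deg 8.2
```

```bash
python3 -m inch '[[1,[0,0,0],0.5],[1,[0.008,0,0],0.5],[1,[0.01,0,0],0.5],[1,[0.012,0,0],0.4],[1,[0,0,0],0],[1,[0,0,0],0],[1,[0,0,0],0],[1,[0,0,0],0]]' 60; python3 -c "
from h import *
est(n=1)"
```

```text
time_s: 31.38
position: [0.5451, 0.1589, 0.2748]
tool_rot: [[0.0, 0.373, 0.928], [0.0, 0.928, -0.373], [-1.0, 0.0, 0.0]]
ft_force: [-1.0, 0.9, 4.8]
grip_width: 0.0127
t 31.38 xyz [545.1  158.91 274.76] zyaw -21.92 j6 0.3096 ft [-0.96  0.87  4.84] tq [0.294 0.14  0.36 ] w 12.7 qv 0.1
j6 [0.3096 0.3221] fz [4.84 5.37] EST F 11.79 windup deg 9.0
```

```bash
python3 -m inch '[[1,[0,0,0],0.4],[1,[0.006,0,0],0.4],[1,[0.008,0,0],0.4],[1,[0.008,0,0],0.2],[1,[0,0,0],0],[1,[0,0,0],0],[1,[0,0,0],0],[1,[0,0,0],0]]' 60; python3 -c "
from h import *
est(n=2)"
```

```text
time_s: 32.1
position: [0.5451, 0.1589, 0.2739]
tool_rot: [[0.0, 0.484, 0.875], [0.0, 0.875, -0.484], [-1.0, 0.0, -0.0]]
ft_force: [-1.6, 2.4, 5.3]
grip_width: 0.0129
t 32.1 xyz [545.06 158.94 273.91] zyaw -28.95 j6 0.3666 ft [-1.63  2.36  5.34] tq [0.547 0.179 0.413] w 12.9 qv 0.14
j6 [0.3666 0.3677 0.3692] fz [5.34 4.88 5.88] EST F 17.25 windup deg 10.5
```

```bash
python3 -m inch '[[1,[0,0,0],-1],[1,[0,0,0],-1],[1,[0,0,0],-0.1],[0.2,[0,0,0],0],[0.2,[0,0,0],0],[0.2,[-0.4,0,0],0],[0.2,[-0.6,0,0],-1],[0.2,[-0.6,0,0],-1]]' 60; python3 -c "
from h import *
rd(); to(.5923,.0132,.2735,-71.3)"
```

```text
time_s: 32.87
position: [0.5451, 0.1585, 0.3216]
tool_rot: [[-0.002, 0.146, 0.989], [-0.001, 0.989, -0.146], [-1.0, -0.001, -0.002]]
ft_force: [0.7, -0.7, -0.4]
grip_width: 0.0345
t 32.87 xyz [545.06 158.52 321.56] zyaw -8.4 j6 1.5755 ft [ 0.66 -0.73 -0.45] tq [ 0.017 -0.05   0.001] w 34.5 qv 60.41
t 32.87 zyaw -8.4 turn deg -27.1 units -5.42 shift now [ 1.6  -4.56  2.27] after turn [ 1.6  -5.09 -0.06] q6 12.7
```

```bash
python3 -m inch '[[0.2,[0,-0.91,0.454],0],[0.2,[0,-0.91,0.454],0],[0.2,[0,-0.91,0.454],0],[0.2,[0,-0.91,0.454],0],[0.2,[0,-0.91,0.454],0],[0.2,[0,0,0],-1],[0.2,[0,0,0],-1],[0.2,[0,0,0],-1]]' 60; python3 -c "
from h import *
rd(); to(.5923,.0132,.2735,-71.3)"
```

```text
time_s: 33.53
position: [0.5924, 0.0127, 0.3211]
tool_rot: [[-0.001, -0.114, 0.993], [-0.0, 0.993, 0.114], [-1.0, -0.0, -0.002]]
ft_force: [-0.6, 0.6, 0.1]
grip_width: 0.0339
t 33.53 xyz [592.36  12.74 321.1 ] zyaw 6.55 j6 1.3962 ft [-0.58  0.61  0.13] tq [ 0.023 -0.    -0.037] w 33.9 qv 59.6
t 33.53 zyaw 6.55 turn deg -12.15 units -2.43 shift now [1.59 0.02 0.  ] after turn [1.59 0.02 0.01] q6 -16.7
```

```bash
python3 -m inch '[[0.2,[0.2,0,0],-1],[0.2,[0.4,0,0],-1],[0.2,[0.5,0,0],-0.4],[0.2,[0.48,0,0],0],[0.2,[0,0,0],0],[1,[0,0,0],0],[1,[0,0,0],0],[1,[0,0,0],0]]' 60; python3 -m inch '[[1,[0,0,0],0],[1,[0,0,0],0.8],[1,[0,0,0],0.8],[1,[0.006,0,0],0.5],[1,[0.012,0,0],0.5],[1,[0.014,0,0],0.5],[1,[0.014,0,0],0.5],[1,[0,0,0],0]]' 60; python3 -c "
from h import *
est(n=3)"
```

```text
time_s: 34.2
position: [0.5922, 0.0136, 0.275]
tool_rot: [[-0.0, -0.317, 0.948], [-0.001, 0.948, 0.317], [-1.0, -0.0, -0.0]]
ft_force: [-2.5, -1.6, -1.4]
grip_width: 0.0128
time_s: 34.87
position: [0.5925, 0.0137, 0.2736]
tool_rot: [[0.002, -0.008, 1.0], [-0.001, 1.0, 0.008], [-1.0, -0.001, 0.002]]
ft_force: [-0.5, -1.4, 0.1]
grip_width: 0.0126
t 34.87 xyz [592.46  13.72 273.65] zyaw 0.44 j6 0.9466 ft [-0.48 -1.4   0.11] tq [-0.201  0.012  0.303] w 12.6 qv 4.21
j6 [0.9466 0.6417 0.4256 0.3453] fz [ 0.11  0.29 -0.34  2.  ] EST F 34.6 windup deg 16.9
```

```bash
python3 -m inch '[[1,[0.006,0,0],0.5],[1,[0.012,0,0],0.4],[1,[0.012,0,0],0.4],[1,[0.012,0,0],0.2],[1,[0,0,0],0],[1,[0,0,0],0],[1,[0,0,0],0],[1,[0,0,0],0]]' 60; python3 -c "
from h import *
est(n=1)"
```

```text
time_s: 35.68
position: [0.5926, 0.0137, 0.2723]
tool_rot: [[0.002, 0.121, 0.993], [-0.0, 0.993, -0.121], [-1.0, -0.0, 0.002]]
ft_force: [3.6, -2.8, 4.6]
grip_width: 0.0132
t 35.68 xyz [592.59  13.68 272.28] zyaw -6.95 j6 0.3353 ft [ 3.6  -2.83  4.61] tq [-0.382 -0.473  0.37 ] w 13.2 qv 0.27
j6 [0.3353 0.3367] fz [4.61 5.61] EST F 13.81 windup deg 9.6
```

```bash
python3 -m inch '[[1,[0,0,0],0.4],[1,[0.006,0,0],0.4],[1,[0.008,0,0],0.3],[1,[0.008,0,0],0.2],[1,[0,0,0],0],[1,[0,0,0],0],[1,[0,0,0],0],[1,[0,0,0],0]]' 60; python3 -c "
from h import *
est(n=2)"
```

```text
time_s: 36.4
position: [0.5927, 0.0136, 0.2714]
tool_rot: [[0.002, 0.233, 0.973], [-0.0, 0.973, -0.233], [-1.0, 0.0, 0.002]]
ft_force: [5.1, -1.8, 2.2]
grip_width: 0.0131
t 36.4 xyz [592.72  13.64 271.41] zyaw -13.47 j6 0.3802 ft [ 5.1  -1.76  2.24] tq [-0.361 -0.752  0.325] w 13.1 qv 0.06
j6 [0.3802 0.3801 0.38  ] fz [2.24 3.49 3.42] EST F 16.16 windup deg 10.9
```

```bash
python3 -m inch '[[1,[0.004,0,0],0.3],[1,[0.006,0,0],0.3],[1,[0,0,0],0],[1,[0,0,0],0],[1,[0,0,0],0],[1,[0,0,0],0],[1,[0,0,0],0],[1,[0,0,0],0]]' 60; python3 -c "
from h import *
est(n=2)"
```

```text
time_s: 37.17
position: [0.5928, 0.0136, 0.2711]
tool_rot: [[0.002, 0.283, 0.959], [-0.0, 0.959, -0.283], [-1.0, 0.0, 0.002]]
ft_force: [5.1, -1.7, 2.6]
grip_width: 0.0129
t 37.17 xyz [592.78  13.62 271.09] zyaw -16.47 j6 0.4027 ft [ 5.09 -1.68  2.59] tq [-0.343 -0.804  0.405] w 12.9 qv 0.11
j6 [0.4027 0.4027 0.4027] fz [2.59 3.17 2.73] EST F 18.2 windup deg 11.5
```

```bash
python3 -m inch '[[1,[0,0,0],-1],[1,[0,0,0],-1],[1,[0,0,0],-0.3],[0.2,[0,0,0],0],[0.2,[0,0,0],0],[0.2,[-0.4,0,0],0],[0.2,[-0.6,0,0],-1],[0.2,[-0.6,0,0],-1]]' 60; python3 -c "
from h import *
rd(); to(.6433,.1097,.2725,-48.6)"
```

```text
time_s: 37.93
position: [0.5919, 0.014, 0.3184]
tool_rot: [[-0.004, -0.09, 0.996], [0.001, 0.996, 0.09], [-1.0, 0.001, -0.004]]
ft_force: [0.1, -0.4, -0.3]
grip_width: 0.0345
t 37.93 xyz [591.93  14.02 318.4 ] zyaw 5.17 j6 1.5756 ft [ 0.11 -0.39 -0.28] tq [ 0.036 -0.013 -0.04 ] w 34.5 qv 60.24
t 37.93 zyaw 5.17 turn deg -36.23 units -7.25 shift now [1.53 3.02 2.  ] after turn [1.53 1.26 3.4 ] q6 -15.3
```

```bash
python3 -m inch '[[0.2,[0,0.755,0.5],0],[0.2,[0,0.755,0.5],0],[0.2,[0,0.755,0.5],0],[0.2,[0,0.755,0.5],0],[0.2,[0,0,0],-1],[0.2,[0,0,0],-1],[0.2,[0,0,0],-1],[0.2,[0,0,0],-1]]' 60; python3 -c "
from h import *
rd(); to(.6433,.1097,.2725,-48.6)"
```

```text
time_s: 38.6
position: [0.6439, 0.1097, 0.3179]
tool_rot: [[-0.003, -0.426, 0.905], [0.0, 0.905, 0.426], [-1.0, 0.002, -0.002]]
ft_force: [-0.5, 0.3, -0.4]
grip_width: 0.0341
t 38.6 xyz [643.85 109.71 317.9 ] zyaw 25.22 j6 1.3909 ft [-0.54  0.26 -0.36] tq [ 0.006  0.046 -0.018] w 34.1 qv 59.52
t 38.6 zyaw 25.22 turn deg -16.18 units -3.24 shift now [ 1.51  0.   -0.01] after turn [ 1.51  0.01 -0.01] q6 -25.9
```

```bash
python3 -m inch '[[0.2,[0.1,0,0],-1],[0.2,[0.2,0,0],-1],[0.2,[0.4,0,0],-1],[0.2,[0.4,0,0],-0.2],[0.2,[0.4,0,0],0],[0.2,[0,0,0],0],[1,[0,0,0],0],[1,[0,0,0],0]]' 60; python3 -m inch '[[1,[0,0,0],0],[1,[0,0,0],0],[1,[0,0,0],0.8],[1,[0,0,0],0.8],[1,[0.01,0,0],0.4],[1,[0.012,0,0],0.4],[1,[0.014,0,0],0.5],[1,[0.014,0,0],0.5]]' 60; python3 -m inch '[[1,[0,0,0],0],[1,[0,0,0],0],[1,[0,0,0],0],[1,[0,0,0],0],[1,[0,0,0],0],[1,[0,0,0],0],[1,[0,0,0],0],[1,[0,0,0],0]]' 60; python3 -c "
from h import *
est(n=1)"
```

```text
time_s: 39.27
position: [0.6439, 0.1092, 0.2741]
tool_rot: [[-0.002, -0.656, 0.755], [-0.001, 0.755, 0.656], [-1.0, 0.001, -0.002]]
ft_force: [-4.5, -3.0, 3.1]
grip_width: 0.0127
time_s: 39.93
position: [0.6438, 0.1092, 0.2729]
tool_rot: [[-0.001, -0.405, 0.914], [-0.001, 0.914, 0.405], [-1.0, -0.0, -0.001]]
ft_force: [-6.5, -2.0, 2.4]
grip_width: 0.0128
time_s: 40.6
position: [0.6437, 0.1092, 0.2728]
tool_rot: [[-0.001, -0.407, 0.913], [-0.001, 0.913, 0.407], [-1.0, -0.0, -0.002]]
ft_force: [-5.3, -2.3, 1.8]
grip_width: 0.0124
t 40.6 xyz [643.75 109.16 272.79] zyaw 24.03 j6 0.2924 ft [-5.29 -2.29  1.84] tq [-0.313  0.874  0.242] w 12.4 qv 0.06
j6 [0.2924 0.2924] fz [1.84 2.19] EST F 6.35 windup deg 8.4
```

```bash
python3 -m inch '[[1,[0.008,0,0],0.5],[1,[0.01,0,0],0.5],[1,[0.012,0,0],0.5],[1,[0.012,0,0],0.5],[1,[0,0,0],0],[1,[0,0,0],0],[1,[0,0,0],0],[1,[0,0,0],0]]' 60; python3 -c "
from h import *
est(n=1)"
```

```text
time_s: 41.32
position: [0.6437, 0.1092, 0.2715]
tool_rot: [[-0.002, -0.243, 0.97], [-0.001, 0.97, 0.243], [-1.0, -0.0, -0.002]]
ft_force: [-5.8, -3.1, 2.0]
grip_width: 0.0126
t 41.32 xyz [643.72 109.19 271.51] zyaw 14.04 j6 0.3537 ft [-5.8  -3.14  1.97] tq [-0.423  0.941  0.337] w 12.6 qv 0.08
j6 [0.3537 0.3533] fz [1.97 1.61] EST F 12.24 windup deg 10.1
```

+9°.

```bash
python3 -m inch '[[1,[0.008,0,0],0.45],[1,[0.01,0,0],0.45],[1,[0.01,0,0],0.45],[1,[0.01,0,0],0.35],[1,[0,0,0],0],[1,[0,0,0],0],[1,[0,0,0],0],[1,[0,0,0],0]]' 60; python3 -c "
from h import *
est(n=2)"
```

```text
time_s: 42.03
position: [0.6437, 0.1092, 0.2704]
tool_rot: [[-0.002, -0.097, 0.995], [-0.001, 0.995, 0.097], [-1.0, -0.001, -0.002]]
ft_force: [-5.3, -2.4, 1.8]
grip_width: 0.013
t 42.03 xyz [643.68 109.19 270.43] zyaw 5.55 j6 0.4112 ft [-5.29 -2.37  1.78] tq [-0.398  0.923  0.477] w 13.0 qv 0.09
j6 [0.4112 0.411  0.4109] fz [1.78 1.9  2.44] EST F 18.24 windup deg 11.8
```

```bash
python3 -m inch '[[1,[0,0,0],-1],[1,[0,0,0],-1],[1,[0,0,0],-0.36],[0.2,[0,0,0],0],[0.2,[0,0,0],0],[0.2,[-0.4,0,0],0],[0.2,[-0.6,0,0],-1],[0.2,[-0.6,0,0],-1]]' 60; python3 -c "
from h import *
rd(); to(.4948,.063,.2700,-55.9)"
```

```text
time_s: 42.8
position: [0.6443, 0.1094, 0.3186]
tool_rot: [[0.0, -0.461, 0.887], [0.0, 0.887, 0.461], [-1.0, 0.0, 0.001]]
ft_force: [0.7, 0.4, 0.4]
grip_width: 0.0342
t 42.8 xyz [644.33 109.38 318.59] zyaw 27.48 j6 1.5756 ft [0.75 0.37 0.41] tq [ 0.1   -0.003 -0.033] w 34.2 qv 60.2
t 42.8 zyaw 27.48 turn deg -6.62 units -1.32 shift now [ 1.62  0.93 -5.14] after turn [ 1.62  1.51 -4.99] q6 -28.2
```

```bash
python3 -m inch '[[0.2,[0,0.155,-0.857],0],[0.2,[0,0.155,-0.857],0],[0.2,[0,0.155,-0.857],0],[0.2,[0,0.155,-0.857],0],[0.2,[0,0.155,-0.857],0],[0.2,[0,0.155,-0.857],0],[0.2,[0,0,0],-0.7],[0.2,[0,0,0],-0.6]]' 60; python3 -c "
from h import *
rd(); to(.4948,.063,.2700,-55.9)"
```

```text
time_s: 43.47
position: [0.4935, 0.0631, 0.3188]
tool_rot: [[0.002, -0.557, 0.83], [0.0, 0.83, 0.557], [-1.0, -0.001, 0.002]]
ft_force: [-0.6, -0.3, 1.3]
grip_width: 0.0339
t 43.47 xyz [493.5   63.08 318.81] zyaw 33.87 j6 0.8062 ft [-0.61 -0.32  1.29] tq [-0.004 -0.026 -0.002] w 33.9 qv 35.3
t 43.47 zyaw 33.87 turn deg -0.23 units -0.05 shift now [ 1.63 -0.02  0.03] after turn [ 1.63 -0.02  0.03] q6 -40.3
```

```bash
python3 -m inch '[[0.2,[0.3,0,0],0],[0.2,[0.45,0,0],0],[0.2,[0.45,0,0],0],[0.2,[0.43,0,0],0],[0.2,[0,0,0],0],[1,[0,0,0],0],[1,[0,0,0],0],[1,[0,0,0],0]]' 60; python3 -m inch '[[1,[0,0,0],0],[1,[0,0,0],0.8],[1,[0,0,0],0.8],[1,[0.01,0,0],0.4],[1,[0.012,0,0],0.4],[1,[0.014,0,0],0.5],[1,[0.014,0,0],0.5],[1,[0,0,0],0]]' 60; python3 -m inch '[[1,[0,0,0],0],[1,[0,0,0],0],[1,[0,0,0],0],[1,[0,0,0],0],[1,[0,0,0],0],[1,[0,0,0],0],[1,[0,0,0],0],[1,[0,0,0],0]]' 60; python3 -c "
from h import *
est(n=1)"
```

```text
time_s: 44.13
position: [0.4943, 0.0633, 0.2695]
tool_rot: [[0.0, -0.556, 0.831], [-0.0, 0.831, 0.556], [-1.0, -0.001, 0.0]]
ft_force: [-1.4, -1.6, -1.4]
grip_width: 0.0129
time_s: 44.8
position: [0.4944, 0.0634, 0.268]
tool_rot: [[0.001, -0.288, 0.958], [-0.0, 0.958, 0.288], [-1.0, -0.001, 0.001]]
ft_force: [0.7, 0.3, 0.0]
grip_width: 0.0129
time_s: 45.47
position: [0.4945, 0.0633, 0.2678]
tool_rot: [[0.001, -0.289, 0.957], [0.0, 0.957, 0.289], [-1.0, -0.0, 0.001]]
ft_force: [1.4, 2.1, 4.5]
grip_width: 0.0128
t 45.47 xyz [494.47  63.29 267.78] zyaw 16.82 j6 0.2714 ft [1.43 2.05 4.45] tq [ 0.156 -0.208  0.343] w 12.8 qv 0.07
j6 [0.2714 0.2729] fz [4.45 5.12] EST F 7.1 windup deg 7.8
```

```bash
python3 -m inch '[[1,[0.004,0,0],0.5],[1,[0.008,0,0],0.5],[1,[0.01,0,0],0.5],[1,[0.01,0,0],0.5],[1,[0,0,0],0],[1,[0,0,0],0],[1,[0,0,0],0],[1,[0,0,0],0]]' 60; python3 -c "
from h import *
est(n=2)"
```

```text
time_s: 46.18
position: [0.4946, 0.0633, 0.2666]
tool_rot: [[0.001, -0.119, 0.993], [0.0, 0.993, 0.119], [-1.0, -0.0, 0.001]]
ft_force: [5.6, 2.9, 0.7]
grip_width: 0.0128
t 46.18 xyz [494.56  63.31 266.65] zyaw 6.86 j6 0.311 ft [5.61 2.86 0.74] tq [ 0.392 -0.788  0.338] w 12.8 qv 0.06
j6 [0.311  0.3293 0.3359] fz [0.74 1.43 1.51] EST F 8.87 windup deg 9.3
```

```bash
python3 -m inch '[[1,[0.008,0,0],0.4],[1,[0.009,0,0],0.4],[1,[0.009,0,0],0.4],[1,[0,0,0],0],[1,[0,0,0],0],[1,[0,0,0],0],[1,[0,0,0],0],[1,[0,0,0],0]]' 60; python3 -c "
from h import *
est(n=3)"
```

```text
time_s: 46.95
position: [0.4946, 0.0633, 0.2659]
tool_rot: [[0.001, -0.015, 1.0], [0.0, 1.0, 0.015], [-1.0, 0.0, 0.001]]
ft_force: [6.2, 2.8, 1.3]
grip_width: 0.0128
t 46.95 xyz [494.63  63.31 265.91] zyaw 0.87 j6 0.3837 ft [6.21 2.83 1.32] tq [ 0.331 -0.829  0.365] w 12.8 qv 0.05
j6 [0.3837 0.3837 0.3837 0.3836] fz [1.32 1.22 1.42 1.75] EST F 14.9 windup deg 11.0
```

```bash
python3 -m inch '[[1,[0.006,0,0],0.3],[1,[0.007,0,0],0.3],[1,[0.007,0,0],0.2],[1,[0,0,0],0],[1,[0,0,0],0],[1,[0,0,0],0],[1,[0,0,0],0],[1,[0,0,0],0]]' 60; python3 -c "
from h import *
est(n=2)"
```

```text
time_s: 47.77
position: [0.4947, 0.0633, 0.2654]
tool_rot: [[0.002, 0.055, 0.999], [0.0, 0.999, -0.055], [-1.0, 0.0, 0.002]]
ft_force: [5.3, 2.6, 1.7]
grip_width: 0.0132
t 47.77 xyz [494.68  63.32 265.41] zyaw -3.13 j6 0.4132 ft [5.3  2.63 1.73] tq [ 0.406 -0.872  0.394] w 13.2 qv 0.12
j6 [0.4132 0.4132 0.4132] fz [1.73 2.38 2.21] EST F 18.53 windup deg 11.8
```

```bash
python3 -m inch '[[1,[0,0,0],-1],[1,[0,0,0],-1],[1,[0,0,0],-0.36],[0.2,[0,0,0],0],[0.2,[0,0,0],0],[0.2,[-0.5,0,0],0],[0.2,[-0.6,0,0],1],[0.2,[-0.6,0,0],1]]' 60; python3 -c "
from h import *
rd(); to(.5451,.1588,.275,71.6)"
```

```text
time_s: 48.53
position: [0.4938, 0.0632, 0.3161]
tool_rot: [[-0.004, 0.029, 1.0], [0.0, 1.0, -0.029], [-1.0, -0.0, -0.004]]
ft_force: [-0.7, -0.6, 0.2]
grip_width: 0.0339
t 48.53 xyz [493.83  63.19 316.11] zyaw -1.69 j6 -1.5757 ft [-0.74 -0.61  0.16] tq [-0.039  0.012 -0.041] w 33.9 qv 60.18
t 48.53 zyaw -1.69 turn deg 16.71 units 3.34 shift now [1.36 3.24 1.62] after turn [1.36 3.56 0.62] q6 -4.7
```

```bash
python3 -m inch '[[0.2,[0,0,0],1],[0.2,[0,0,0],1],[0.2,[0,0,0],1],[0.2,[0,0,0],0.3],[0.2,[0,0.89,0.16],0],[0.2,[0,0.89,0.16],0],[0.2,[0,0.89,0.16],0],[0.2,[0,0.89,0.16],0]]' 60; python3 -c "
from h import *
rd(); to(.5451,.1588,.275,71.6)
p=optics.camera_params('wrist');im=optics.get_image('wrist');cv2.imwrite('pics/w7.png',cv2.cvtColor(im,cv2.COLOR_RGB2BGR))"
```

```text
time_s: 49.2
position: [0.5454, 0.1599, 0.3156]
tool_rot: [[-0.002, 0.309, 0.951], [-0.0, 0.951, -0.309], [-1.0, -0.001, -0.002]]
ft_force: [-0.3, -0.2, -0.4]
grip_width: 0.0342
t 49.2 xyz [545.44 159.95 315.64] zyaw -17.98 j6 -0.6359 ft [-0.29 -0.19 -0.38] tq [-0.045  0.027 -0.034] w 34.2 qv 37.29
t 49.2 zyaw -17.98 turn deg 0.42 units 0.08 shift now [ 1.35 -0.04  0.  ] after turn [ 1.35 -0.04  0.  ] q6 22.4
```

View pics/w7.png

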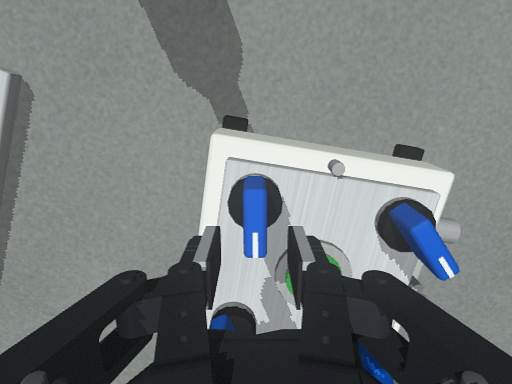

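```bash
python3 -m inch '[[0.2,[0.45,0,0],0],[0.2,[0.45,0,0],0],[0.2,[0.45,0,0],0],[0.2,[0,0,0],0],[1,[0,0,0],0],[1,[0,0,0],0],[1,[0,0,0],0],[1,[0,0,0],0]]' 60; python3 -m inch '[[1,[0,0,0],0.5],[1,[0,0,0],0.5],[1,[0,0,0],0.5],[1,[0,0,0],0.6],[1,[0,0,0],0],[1,[0,0,0],0],[1,[0,0,0],0],[1,[0,0,0],0]]' 60; python3 -c "
from h import *
est(n=2)"
```

```text
time_s: 49.92
position: [0.5452, 0.1589, 0.2763]
tool_rot: [[0.0, 0.307, 0.952], [-0.0, 0.952, -0.307], [-1.0, -0.0, 0.0]]
ft_force: [-2.0, -0.2, 0.1]
grip_width: 0.0127
time_s: 50.58
position: [0.5452, 0.159, 0.2761]
tool_rot: [[-0.0, 0.474, 0.88], [-0.0, 0.88, -0.474], [-1.0, -0.0, -0.0]]
ft_force: [-4.8, -1.5, 5.5]
grip_width: 0.0126
t 50.58 xyz [545.18 159.02 276.07] zyaw -28.32 j6 0.3361 ft [-4.79 -1.48  5.47] tq [-0.149  0.835  0.362] w 12.6 qv 0.27
j6 [0.3361 0.3202 0.3406] fz [5.47 5.75 5.7 ] EST F 13.97 windup deg 9.5
```

```bash
python3 -m inch '[[1,[0,0,0],0.3],[1,[0,0,0],0.3],[1,[0,0,0],0.3],[1,[0,0,0],0],[1,[0,0,0],0],[1,[0,0,0],0],[1,[0,0,0],0],[1,[0,0,0],0]]' 60; python3 -c "
from h import *
est(n=3)"
```

```text
time_s: 51.35
position: [0.5452, 0.159, 0.2757]
tool_rot: [[-0.001, 0.542, 0.84], [-0.0, 0.84, -0.542], [-1.0, -0.0, -0.0]]
ft_force: [-5.2, -0.5, 4.3]
grip_width: 0.013
t 51.35 xyz [545.21 159.04 275.72] zyaw -32.81 j6 0.4108 ft [-5.24 -0.46  4.33] tq [-0.116  0.824  0.415] w 13.0 qv 0.05
j6 [0.4108 0.4108 0.4108 0.4108] fz [4.33 4.34 4.51 3.39] EST F 20.32 windup deg 11.8
```

```bash
python3 -m inch '[[1,[0,0,0],-1],[1,[0,0,0],-1],[1,[0,0,0],-0.36],[0.1,[0,0,0],0],[-0.2,[0,0,0],0],[-0.2,[-0.5,0,0],0],[-0.2,[-0.9,0,0],0],[-0.2,[-0.9,0,0],0]]' 60; python3 -m inch '[[-0.2,[-0.9,0,0],0],[-0.2,[-0.9,0,0],0],[-0.2,[0,-0.8,0],0],[-0.2,[0,-0.8,0],0],[-0.2,[0,0,0],0],[-0.2,[0,0,0],0],[-0.2,[0,0,0],0],[-0.2,[0,0,0],0]]' 60;  python3 -c "
from h import *
rd()
for n in ('wrist','side','top'):
    im=optics.get_image(n);cv2.imwrite(f'pics/end_{n}.png',cv2.cvtColor(im,cv2.COLOR_RGB2BGR))"
```

```text
time_s: 52.17
position: [0.5456, 0.159, 0.345]
tool_rot: [[-0.001, 0.361, 0.933], [0.0, 0.933, -0.361], [-1.0, -0.0, -0.001]]
ft_force: [0.8, -0.2, 0.5]
grip_width: 0.0513
time_s: 52.83
position: [0.5284, 0.1148, 0.3985]
tool_rot: [[0.0, 0.36, 0.933], [0.0, 0.933, -0.36], [-1.0, 0.0, 0.0]]
ft_force: [0.2, 0.5, -0.5]
grip_width: 0.0514
t 52.83 xyz [528.43 114.75 398.54] zyaw -21.08 j6 0.0098 ft [ 0.19  0.54 -0.53] tq [ 0.002  0.009 -0.022] w 51.4 qv 0.31
```

View pics/end_wrist.png

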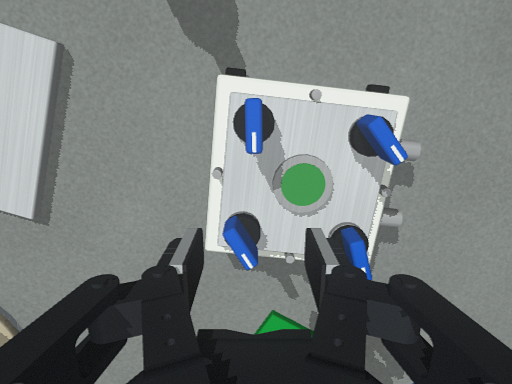

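View pics/end_side.png

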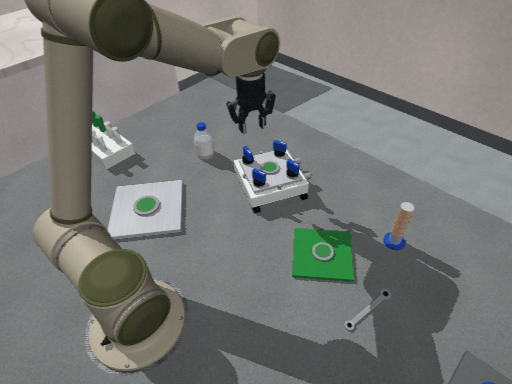

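The wrist view shows the cover flat between its pins with four knobs at (254,125), (382,140), (242,240) and (355,250). The bottle, cylinder and spanner are unmoved in the side view.

```bash
python3 -c "
from rig import env
print(env.close_job())"
```

```text
the job is handed in; nothing more can be done
None
```

I tightened the four knobs crosswise in two rounds, and all four now read snug, between 12 and 26 N. The job was handed in at about 53 s with the hand open and clear. No verdict is reported, so these figures are my own estimates from the wrist joint's torque, corrected for how hard I was pushing down.

| Knob | Light nip (N) | Firm snug (N) |
|---|---|---|
| a | about 5 | about 17, then about 20 after a recheck |
| c | about 6.5 | about 18 |
| b | about 4.5 | about 18 |
| d | about 4.5 to 5.5 | about 18.5 |

- **Order:** I worked a, c, b, d in both rounds, so one opposite pair was always brought up before the other.
- **Recheck of knob a:** The first reading had not settled and read low, at about 14 N. I added about 4° of turn; it then read steadily at about 20 N. Its hub had moved only about 3° in all, so it was probably near 17.7 N before.
- **Knobs c, b and d:** I did not recheck these. Each was measured as it was tightened, c before b and d went snug.
- **Knob d's baseline:** Its free torque read about 0.01 N m low, so its true load may be about 1 N higher than shown.
- **Cover and surroundings:** In the last pictures the cover looks flat between its pins, and the bottle, cylinder and spanner look unmoved. I did not measure the cover's tilt or height directly.

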